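# Fetch the corks from under the low shelf with the reacher

### The job

Some wine corks have rolled under the low shelf. First lift the lid off the cork jar by its knob and set it down on the worktop, then lift the reacher off its two hooks and, squeezing its trigger to close its jaws, fetch every cork from under the shelf and drop it into the jar; never touch a cork with the gripper itself. When all the corks are in, hang the reacher back on both hooks the same way round as it was, put the lid back squarely on the jar, and leave the jar and all the other things standing where they are.

Things in the scene. Friction and masses are not known exactly. Their poses are not given: they have to be found in the camera images.
- shelf_front (a point): low wooden riser shelf, 150 mm deep, 380 mm wide, fixed; board underside 75 mm above the worktop, top at 93 mm. Four 16 mm legs 12 mm in from the corners, a back panel 115 mm in from the front edge; front and sides open. Point at worktop level below the middle of the front edge; its x axis points into the shelf, away from the robot.
- cork_a_center (a point): wine cork, a cylinder 23 mm in diameter and 44 mm long, 12 g, lying on its side on the worktop under the low shelf; the point is its centre, its z axis is the cork's long axis (either way round). May be absent.
- cork_b_center (a point): wine cork, a cylinder 23 mm in diameter and 44 mm long, 12 g, lying on its side on the worktop under the low shelf; the point is its centre, its z axis is the cork's long axis (either way round). May be absent.
- cork_c_center (a point): wine cork, a cylinder 23 mm in diameter and 44 mm long, 12 g, lying on its side on the worktop under the low shelf; the point is its centre, its z axis is the cork's long axis (either way round). May be absent.
- jar_rim (a point): white stoneware jar with a blue band, 100 mm high, outer diameter 114 mm, mouth 100 mm clear inside, 1.2 kg, standing loose on the worktop. The point is the centre of its mouth, level with the rim; z is up. The jar's floor is 94 mm below this point.
- lid_knob (a point): the jar's loose wooden lid, 150 g: disc 116 mm across, 10 mm thick, a cork plug below (86 mm across, 8 mm deep), a knob on top (28 mm across, 20 mm high, on a 14 mm stem). Point: centre of the knob, 25 mm above the disc's top face, 35 mm above the rim it rests on, 43 mm above the plug's underside, on which it stands when put down; z is up.
- hook_stand: fixed stand with two upturned hooks of 8 mm steel rod at x = -55 and +85 mm. Each is a U, 44 mm wide inside at its bottom (75 mm above the worktop), tips at 99 mm; posts stand at y = +65 mm. Origin on the worktop below the Us. The reacher hangs with its two flat saddles in the Us, jaws toward +x, its handle's middle 131 mm above the origin.
- reacher_grip (a point): middle of the upright handle of the loose reacher (230 g, balanced at the handle); x along the shaft to the jaws, z up, y to the orange trigger. Handle: grey fixed plate (outer face y = -30 mm) and orange trigger plate (+30 mm at rest), 30 mm long in x, from 23 mm below to 29 mm above the point; take it from above, a finger on each. A housing under them ends 47 mm below the point.
- reacher_tip (a point): midway between the open jaws at their lower edge, 170 mm ahead of and 85 mm below the handle's middle. Jaws: plates 30 mm long in x, 6 mm thick, 40 mm high, below an 80 mm wide crosshead whose top is 42 mm above the point. The 12 mm tube is 35 mm above the point, with flat saddles 32 mm wide 85 mm ahead of and 55 mm behind the handle, and a rubber end 110 mm behind it.
- reacher_trigger (a joint): travel of trigger and moving jaw together, m: 0 open to 0.040 squeezed, 0.033 on a cork. Jaw gap = handle width less 4 mm: 56 mm at rest, 16 squeezed; jaws close evenly about the middle between the fingers. A spring opens it, 8 N at rest, 13 N squeezed. Hold the handle at 50 to 56 mm to carry it with open jaws; squeeze on with 20 N or more to hold a cork.
- jigger: steel double-cone measure 43 mm wide, 70 mm high, on the low shelf. A bystander, loose, origin at the centre of its underside.
- egg_cup_1: narrow silver egg cup 39 mm wide, 60 mm high, on the low shelf. A bystander, loose, origin at the centre of its underside.
- egg_cup_0: silver egg cup 46 mm wide, 60 mm high, on the low shelf. A bystander, loose, origin at the centre of its underside.
- lemon: lemon 71 x 53 x 51 mm. A bystander, loose, origin at the centre of its underside.

How it is judged:
On the way, in this order (a step that is already met when the one before it is completed fails the run):
1. the lid has been lifted off and stands on the worktop clear of the jar, released (horizontal distance between lid_knob and jar_rim above 0.112 m and height (world z) of lid_knob below 0.05 m and contact force between the fingers and jar_lid below 0.1 N), for 0.2 s.
2. the reacher has been lifted off its hooks in the gripper (height (world z) of reacher_grip above 0.155 m and contact force between the fingers and reacher above 1 N), for 0.2 s.
3. a cork is held in the jaws of the squeezed reacher (value of joint reacher_trigger above 0.008 m and ((contact force between reacher and cork_a above 0.5 N and height (world z) of cork_a_center above 0.02 m) or (contact force between reacher and cork_b above 0.5 N and height (world z) of cork_b_center above 0.02 m) or (contact force between reacher and cork_c above 0.5 N and height (world z) of cork_c_center above 0.02 m))), for 0.2 s.
4. every cork is in the jar (horizontal distance between each of cork_a_center, cork_b_center, cork_c_center and jar_rim below 0.052 m and height (world z) of each of cork_a_center, cork_b_center, cork_c_center below 0.09 m), for 0.2 s.
At the end, for the whole second after the job is handed in: Every cork present lies inside the jar; the lid sits on its rim, centred within 11 mm and level within 0.06 rad; the reacher hangs level in both hooks, shaft toward the stand's +x (handle's middle 124 to 138 mm above its origin, within 30 mm sideways), trigger released; all at rest (all of step 4 and horizontal distance between lid_knob and jar_rim below 0.011 m and z of lid_knob in the frame of jar_rim between 0.03 and 0.039 m and angle between lid_knob's own z axis and vertical below 0.06 rad and angle between jar_rim's own z axis and vertical below 0.05 rad and z of reacher_grip in the frame of hook_stand between 0.124 and 0.138 m and y of reacher_grip in the frame of hook_stand between -0.03 and 0.03 m and x of reacher_tip in the frame of hook_stand above 0.12 m and angle between reacher_grip's own z axis and vertical below 0.25 rad and value of joint reacher_trigger below 0.004 m and linear speed of each of reacher, jar_lid below 0.03 m/s); the robot touches nothing.
It fails at once if the gripper or arm touches a cork (contact force between any of the fingers, the arm and cork_a above 0.5 N or contact force between any of the fingers, the arm and cork_b above 0.5 N or contact force between any of the fingers, the arm and cork_c above 0.5 N).
It fails at once if the jar is pushed more than 90 mm from its place or tipped (distance of jar_rim from where it was at the start of the episode above 0.09 m or angle between jar_rim's own z axis and vertical above 0.35 rad).
It fails at once if a bystander is moved by more than 40 mm (distance of any of jigger, egg_cup_1, egg_cup_0, lemon from where it was at the start of the episode above 0.04 m).
Of cork_a, cork_b, cork_c only 2 to 3 are there at a start; the rules pass over those that are not, and their reading is None.
At some moment in a run one of jar may be knocked a few centimetres aside while the robot is not near it.
It also fails if it takes over 192 s, if anything falls off the work surface, if the arm or the gripper's body presses on something with over 40 N, if the wrist force passes 120 N, or if a joint passes its speed limit or range.

### The arm

A 7-joint arm with a two-finger parallel gripper is mounted at the origin on a cart in front of the work surface, level with it; the furniture and walls round the work are solid. World frame = base frame: x ahead of the robot, y to its left, z up, the work surface at z = 0. Lengths are in m, angles in rad, forces in N, time in s.
With the tool pointing down it reaches from about 0.425 to 0.925 m from the base axis. Payload 6.8 kg.
Tool frame: the origin (TCP) lies at the centre of the arm's flange, where the gripper is bolted on; the fingertips stand 173 mm ahead of it and the grasp point (between the pads) lies 155 mm ahead of it (r.hold_point_z is the distance from the TCP to the grasp point, in m); z points along the fingers, x is the direction in which the jaws open and shut, and the axes are right-handed (so a half turn about z gives the same grasp; the last joint's range is limited). The gripper opens to 85 mm and grips with 20 to 120 N. Pads are 22 mm wide; open, the fingers measure 114 mm over their backs; the gripper's body (76 mm by 85 mm) begins 54 mm behind the grasp point. The pads swing forward as they close: fully open they stand 13 mm farther back than shut.
Start: joints at [1.052, 0.477, 0.022, 1.555, -0.011, 1.109, -0.083], TCP at [0.27, -0.619, 0.405] pointing down, gripper open.
Joint ranges: [-2.96, 2.96], [-0.34, 2.1], [-1.41, 1.46], [0.24, 2.44], [-1.37, 4.51], [0.17, 1.92], [-2.96, 2.96]. Speed limits (rad/s): [2.39, 2.39, 3.14, 3.14, 3.14, 3.14, 3.14].

### API

Orientations are given as a rotation vector (axis times angle).
In Python, from bench import r gives the robot as it stands.
- The arm moves only by the tool apply_moves, never from a script. Its arguments are lists of equal length, an entry for each row: "dp": the shift along the tool's x, y, z scaled (see below), a list of three; "twist": the turn, a rotation vector about the tool's x, y, z scaled (see below), a list of three; "jaw": the closure in counts, from 0 (fully open) to 255 (shut). In form: {"dp": [[x, y, z], ...], "twist": [[rx, ry, rz], ...], "jaw": [jaw, ...]}. A call has 1 to 20 rows; each row shifts and turns the pose as measured when the row begins, along the tool's axes as they then stand; what a row does not reach is not made up. The controller multiplies each number of a shift by 12 cm and each number of a turn by 120 degrees. A row lasts 1/10 s, in which the tool goes at most 50 mm and 8.59 degrees, less where a joint would pass 70% of its speed; a pose out of reach is approached as far as the arm can. A call with a number of a shift or a turn outside -1 to 1 is refused whole. A call with a gripper value outside its range is refused whole. The fingers move at their own pace and stop on an object; "grip_force" is the grip in N (left out, the last holds). Time passes only in rows, so rows that do not move let the fingers close. It gives the time, the measured TCP pose, the force and the opening at its end, in the units of the state.
- r.get_obs(): the state, without advancing time (a new reading comes with each control period).
- r.grab_frame(name): name is "side" or "top" or "wrist"; returns a dict with "color" (400x640x3 uint8, red, green, blue), "z_map" (400x640 float32, m along the optical axis (not along the pixel's ray), 0 where there is no reading), "intrinsics" (3x3 intrinsics, pixels), "R" (3x3) and "t" (3): a world point X has camera coordinates R X + t; the wrist camera has in their place "hand_eye" (4x4, takes a point from camera to tool coordinates, whose origin is the TCP and whose axes are the tool frame's). Camera axes: x right, y down, z forward; pixel columns grow to the right and rows downward; lengths in m; the calibration is good to about 2 mm. A picture is of the moment at which its call begins: read the wrist's pose just before it.
- r.hand_in(): hands the job in, once; it reports no verdict.
The state is a dict: "clock": time; "joints": joint angles; "qvel": joint speeds; "tau": joint torques, N m; "tcp_pos": TCP position; "orientation": TCP orientation; "contact_force": force on the tool from outside, world axes, zero at the start; "moment": the same for the moment, N m; "grip_width": finger opening in m.
Only numpy, scipy, OpenCV 4.12 (cv2) and the standard library are available. Lean on these libraries where they do the work, as an engineer would, in place of code of your own. Each camera call takes 0.05 s, during which the arm holds its last target.

## Working session

There is one attempt and no reset: what is moved stays moved. The work goes in short steps, Python scripts to look and compute and a tool call to move; the robot and the scene stay as the last step left them, time stands still between calls to the robot, and variables do not carry over. Pictures are saved under pics/ and viewed, and the job is handed in when it is done.

Besides the shell and the picture viewer there is one more tool, called as name(argument=value, ...) on one line, values as JSON. apply_moves: Moves the arm, as the interface text tells. Shifts and turns lie within -1 to 1; 1 stands for 12 cm of shift or 120 degrees of turn. Its arguments: {"type":"object","properties":{"dp":{"type":"array"},"twist":{"type":"array"},"jaw":{"type":"array"},"grip_force":{"type":"number"}},"required":["dp","twist","jaw"]}

```bash
ls; mkdir -p pics
cat > h.py <<'E'
import numpy as np, cv2
from scipy.spatial.transform import Rotation as Ro
from bench import r
def grab(n,save=None):
    o=r.get_obs(); f=r.grab_frame(n)
    if save: cv2.imwrite('pics/'+save+'.png',f['color'][:,:,::-1])
    if 'R' in f: R=np.array(f['R']);t=np.array(f['t'])
    else:
        H=np.array(f['hand_eye']); T=np.eye(4);T[:3,:3]=Ro.from_rotvec(o['orientation']).as_matrix();T[:3,3]=o['tcp_pos']
        C=np.linalg.inv(T@H); R=C[:3,:3];t=C[:3,3]
    return dict(c=f['color'],z=f['z_map'],K=np.array(f['intrinsics']),R=R,t=t)
def ray(f,u,v):
    d=f['R'].T@np.linalg.inv(f['K'])@np.array([u,v,1.]); o=-f['R'].T@f['t']; return o,d
def onplane(f,u,v,h):
    o,d=ray(f,u,v); return o+d*(h-o[2])/d[2]
def cloud(f):
    v,u=np.mgrid[:400,:640]; z=f['z']; K=f['K']
    p=np.stack([(u-K[0,2])*z/K[0,0],(v-K[1,2])*z/K[1,1],z],-1)
    w=(p-f['t'])@f['R']; w[z==0]=np.nan; return w
def proj(f,X):
    p=f['K']@(f['R']@np.array(X)+f['t']); return p[:2]/p[2]
def st():
    o=r.get_obs(); R=Ro.from_rotvec(o['orientation']).as_matrix()
    print('t',round(o['clock'],2),'tcp',np.round(o['tcp_pos'],4),'R',np.round(R,3).tolist(),'F',np.round(o['contact_force'],1),'w',round(o['grip_width'],4)); return o,R
def go(p,yaw=None):
    """print needed tool-frame shift in dp units (sum) to reach TCP p; yaw change"""
    o,R=st(); d=R.T@(np.array(p)-o['tcp_pos']); print('dp total',np.round(d/0.12,3),'mm',np.round(d*1000,1))
E
python3 - <<'E'
from h import *
st(); print(r.hold_point_z)
for n in ['side','top','wrist']:
    f=grab(n,n+'0'); print(n,-f['R'].T@f['t'],f['R'].tolist(),f['K'].tolist())
E
```

```text
pics
t 0.0 tcp [ 0.2694 -0.6186  0.4037] R [[0.399, -0.917, -0.001], [-0.917, -0.399, 0.002], [-0.002, 0.0, -1.0]] F [-0.5  0.1  0.2] w 0.0854
0.1547
side [-0.0844458   0.94172567  0.97275137] [[-0.8284926654722231, -0.5595291025774873, 0.022958367266914637], [-0.3443417119638379, 0.47667789054656223, -0.8088306213700694], [0.44162052563320037, -0.6780157609030274, -0.5875933451857199]] [[486.17953834816046, 0.0, 323.83378629040357], [0.0, 486.17953834816046, 203.26621421624995], [0.0, 0.0, 1.0]]
top [ 0.27617455 -0.08483705  1.51779401] [[0.015473583887333574, -0.999853204585774, 0.007357817695492063], [-0.9805611572811238, -0.016613754308415458, -0.19550907907123666], [0.19560262021042843, -0.004189564098811141, -0.9806742897208416]] [[410.88299904757264, 0.0, 317.9409588710946], [0.0, 410.88299904757264, 204.62316034798684], [0.0, 0.0, 1.0]]
wrist [ 0.3456644  -0.58606947  0.37372036] [[0.39947035187766455, -0.9167451402131217, -0.0013363631096158632], [-0.868447511653069, -0.3788908401740945, 0.3197509198356797], [-0.29363643757941466, -0.12657045124275504, -0.9475006930856977]] [[287.59219282963124, 0.0, 317.2222355847259], [0.0, 287.59219282963124, 200.45347527153297], [0.0, 0.0, 1.0]]
```

View pics/side0.png

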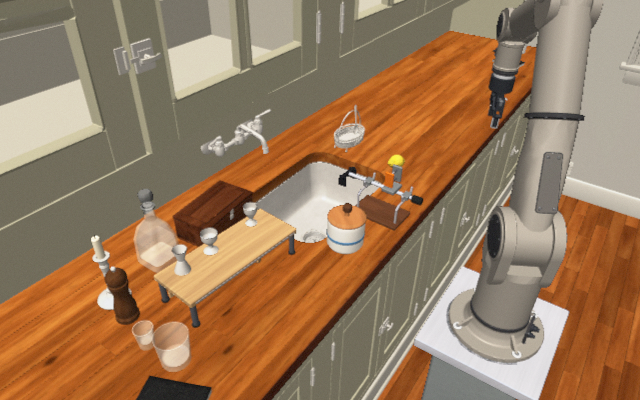

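View pics/top0.png

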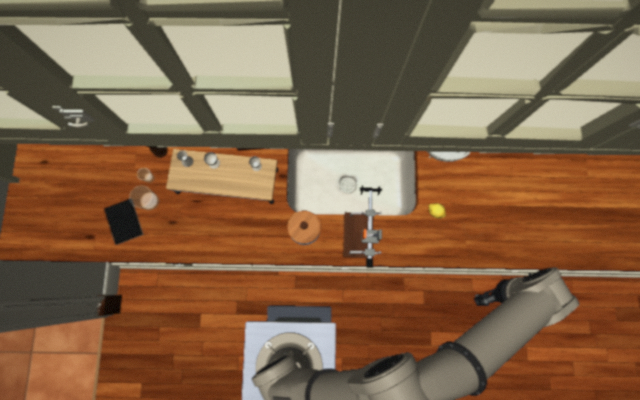

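View pics/wrist0.png

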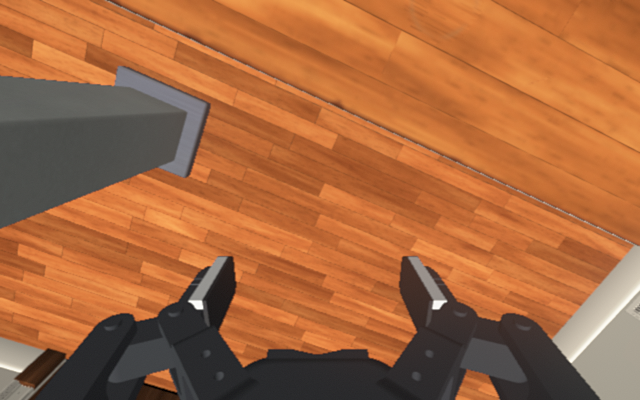

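The top view shows the shelf at about (220,175), the jar at (304,227), the reacher along u=370 and the lemon at (437,210). The side view agrees. Next I'll get coordinates.

Run:
```python
from h import *
f=grab('top'); w=cloud(f); s=grab('side'); ws=cloud(s)
c=f['c'][120:270,90:480]; cv2.imwrite('pics/topc.png',cv2.resize(c[:,:,::-1],None,fx=2,fy=2,interpolation=cv2.INTER_CUBIC))
c=s['c'][110:330,100:440]; cv2.imwrite('pics/sidec.png',cv2.resize(c[:,:,::-1],None,fx=2.35,fy=2.35,interpolation=cv2.INTER_CUBIC))
for n,u,v in [('knob',304,226),('lidedge',304,240),('table',250,230),('reachhandle',373,236),('shelf',220,176),('shelfTL',172,158),('shelfBL',169,188),('shelfBR',272,197),('lemon',437,210),('jaws',371,190),('sink',348,170),('rubber',370,263),('counteredge',330,262),('winglass',145,198),('black',123,222),('block',353,235)]:
    print(n,np.round(w[v,u],3))
hsv=cv2.cvtColor(f['c'],cv2.COLOR_RGB2HSV)
```

```text
knob [ 0.475 -0.045  0.148]
lidedge [ 0.432 -0.045  0.115]
table [ 0.479  0.161 -0.007]
reachhandle [ 0.449 -0.281  0.117]
shelf [0.659 0.261 0.092]
shelfTL [0.725 0.44  0.088]
shelfBL [0.611 0.439 0.095]
shelfBR [0.604 0.082 0.004]
lemon [ 0.556 -0.525  0.049]
jaws [ 0.617 -0.279  0.093]
sink [ 0.778 -0.221 -0.215]
rubber [ 0.359 -0.274  0.091]
counteredge [ 0.365 -0.139  0.002]
winglass [0.591 0.555 0.013]
black [0.499 0.627 0.012]
block [ 0.464 -0.222  0.014]
```

View pics/topc.png

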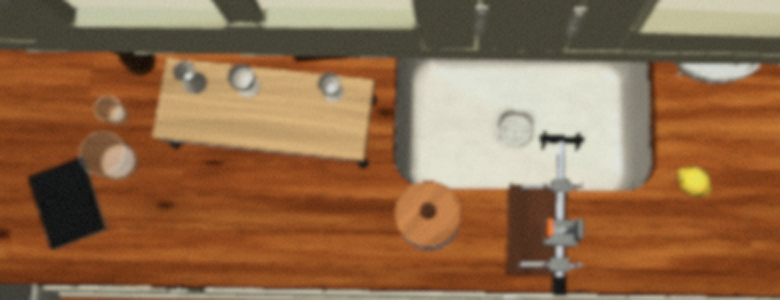

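View pics/sidec.png

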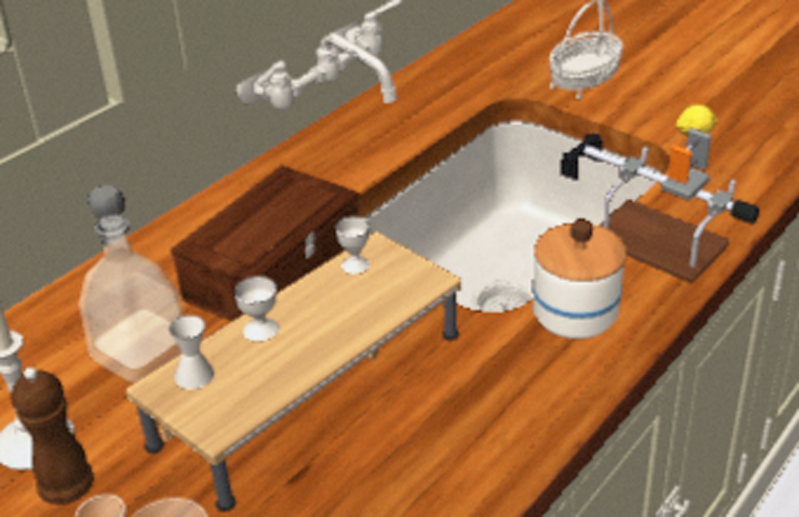

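```bash
cat >> h.py <<'E'
def tri(f,uv,g,xy):
    o1,d1=ray(f,*uv);o2,d2=ray(g,*xy); d1/=np.linalg.norm(d1);d2/=np.linalg.norm(d2)
    A=np.stack([d1,-d2],1); s=np.linalg.lstsq(A,o2-o1,rcond=None)[0]
    a=o1+d1*s[0];b=o2+d2*s[1]; return (a+b)/2,np.linalg.norm(a-b)
def blob(m,win):
    x0,y0,x1,y1=win; mm=np.zeros_like(m,np.uint8); mm[y0:y1,x0:x1]=m[y0:y1,x0:x1]
    n,l,s,c=cv2.connectedComponentsWithStats(mm.astype(np.uint8)); 
    if n<2: return None
    i=1+np.argmax(s[1:,4]); return c[i],s[i],l==i
E
python3 - <<'E'
from h import *
f=grab('top'); s=grab('side')
def hsv(g): return cv2.cvtColor(g['c'],cv2.COLOR_RGB2HSV)
for n,g,win in [('top',f,(290,212,320,244)),('side',s,(325,200,368,240))]:
    h=hsv(g); V=h[:,:,2]
    print(n,[tuple(int(z) for z in h[y,x]) for x,y in ([(304,226),(304,238),(304,247)] if n=='top' else [(347,208),(340,220),(347,240)])])
    b=blob((V<110),win); print('knob',b[0],b[1]); g['k']=b[0]
print(tri(f,f['k'],s,s['k']))
# lid disc mask by height from depth
w=cloud(f); m=(w[...,2]>0.09)&(w[...,2]<0.13); b=blob(m,(280,205,330,250)); print('lid',b[0],b[1],onplane(f,*b[0],0.11), np.nanmedian(w[...,2][b[2]]))
m=(w[...,2]>0.07)&(w[...,2]<0.11); b=blob(m,(150,140,290,210)); r_=cv2.minAreaRect(np.argwhere(b[2])[:,::-1].astype(np.float32)); 
P=w[b[2]][:,:2]; rect=cv2.minAreaRect(P.astype(np.float32)); print(rect, cv2.boxPoints(rect), np.nanmedian(w[...,2][b[2]]))
box=cv2.boxPoints(r_); print(box,[np.round(onplane(f,*q,0.093),3) for q in box])
# reacher pieces
for win,nm in [((340,180,400,270),'reach')]:
    P=w[180:270,340:400]; 
    for lo,hi in [(0.075,0.11),(0.11,0.17)]:
        m=(w[...,2]>lo)&(w[...,2]<hi); b=blob(m,win); Q=w[b[2]]; print(nm,lo,Q.min(0),Q.max(0),np.median(Q,0))
E
```

```text
top [(9, 143, 80), (13, 158, 190), (12, 193, 165)]
knob [303.61764706 225.14705882] [301 222   6   7  34]
side [(11, 154, 103), (14, 161, 228), (17, 24, 219)]
knob [347.37037037 208.27777778] [343 203   9  10  54]
(array([ 0.47815518, -0.04401399,  0.13496553]), np.float64(0.0041407626291405574))
lid [303.28217822 226.33415842] [287 210  34  33 808] [ 0.47960039 -0.04137391  0.11      ] 0.11056577425435395
((0.6670958995819092, 0.25816643238067627), (0.381015807390213, 0.15293559432029724), 84.85187530517578) [[0.5738421  0.07528853]
 [0.7261608  0.06156552]
 [0.7603497  0.44104433]
 [0.608031   0.45476735]] 0.09412379694613286
[[165.4477  189.15512]
 [169.85501 148.0202 ]
 [276.59396 159.45651]
 [272.18665 200.59143]] [array([0.607, 0.452, 0.093]), array([0.761, 0.449, 0.093]), array([0.724, 0.061, 0.093]), array([0.572, 0.071, 0.093])]
reach 0.075 [ 0.46453232 -0.31660036  0.07523467] [ 0.63686813 -0.2369384   0.1030601 ] [ 0.55791802 -0.27319952  0.08851349]
reach 0.11 [ 0.4352283  -0.30292239  0.11212806] [ 0.46782032 -0.24167481  0.16891837] [ 0.45151281 -0.28097068  0.15411235]
```

apply_moves(dp=[[-0.29,-0.275,0],[-0.29,-0.275,0],[-0.29,-0.275,0],[-0.29,-0.275,0],[-0.29,-0.275,0],[-0.29,-0.275,0],[-0.29,-0.275,0],[-0.29,-0.275,0],[-0.29,-0.275,0],[-0.29,-0.275,0],[-0.29,-0.275,0],[-0.29,-0.275,0]], twist=[[0,0,0],[0,0,0],[0,0,0],[0,0,0],[0,0,0],[0,0,0],[0,0,0],[0,0,0],[0,0,0],[0,0,0],[0,0,0],[0,0,0]], jaw=[0,0,0,0,0,0,0,0,0,0,0,0], grip_force=30)

```text
clock: 1.55
tcp_pos: [0.4706, -0.0655, 0.4036]
orientation: [2.611, -1.739, 0.012]
contact_force: [1.2, -0.6, -0.2]
grip_width: 0.0851
```

apply_moves(dp=[[0,0,0],[0,0,0],[0,0,0],[0,0,0],[0,0,0],[0,0,0],[0,0,0],[0,0,0],[0,0,0],[0,0,0],[0,0,0],[0,0,0],[0,0,0],[0,0,0],[0,0,0],[0,0,0],[0,0,0],[0,0,0],[0,0,0],[0,0,0]], twist=[[0,0,-0.07],[0,0,-0.07],[0,0,-0.07],[0,0,-0.07],[0,0,-0.07],[0,0,-0.07],[0,0,-0.07],[0,0,-0.07],[0,0,-0.07],[0,0,-0.07],[0,0,-0.07],[0,0,-0.07],[0,0,-0.07],[0,0,-0.07],[0,0,-0.07],[0,0,-0.07],[0,0,-0.07],[0,0,-0.07],[0,0,0],[0,0,0]], jaw=[0,0,0,0,0,0,0,0,0,0,0,0,0,0,0,0,0,0,0,0])

```text
clock: 3.55
tcp_pos: [0.4724, -0.0558, 0.4068]
orientation: [2.262, 2.161, 0.005]
contact_force: [0.7, -0.0, -0.0]
grip_width: 0.0856
```

```bash
cat >> h.py <<'E'
def plan(p,yaw=None,grasp=True):
    """target of grasp point (tool down). prints shift in tool axes (units) after yaw done, and yaw twist needed"""
    o,R=st(); p=np.array(p,float)+(np.array([0,0,r.hold_point_z]) if grasp else 0)
    y0=np.degrees(np.arctan2(R[1,0],R[0,0]))
    d=R.T@(p-o['tcp_pos']); print('yaw',round(y0,2),'tilt z',np.round(R[:,2],4),'shift now-axes units',np.round(d/0.12,3),'|mm|',round(np.linalg.norm(d)*1000,1))
    if yaw is not None:
        # desired rotation: tool x at yaw, z down
        c,s=np.cos(np.radians(yaw)),np.sin(np.radians(yaw))
        Rd=np.array([[c,s,0],[s,-c,0],[0,0,-1]]); rv=Ro.from_matrix(R.T@Rd).as_rotvec(); d2=Rd.T@(p-o['tcp_pos'])
        print('twist units',np.round(np.degrees(rv)/120,4),'shift in final axes',np.round(d2/0.12,3))
    print('j',np.round(o['joints'],2))
E
python3 -c "
from h import *
plan([0.478,-0.043,0.137],90)"
```

```text
t 3.55 tcp [ 0.4724 -0.0558  0.4068] R [[0.046, 0.999, 0.011], [0.999, -0.046, -0.007], [-0.007, 0.012, -1.0]] F [ 0.7 -0.  -0. ] w 0.0856
yaw 87.37 tilt z [ 0.0114 -0.0074 -0.9999] shift now-axes units [0.115 0.031 0.959] |mm| 116.0
twist units [ 0.0055  0.0034 -0.0219] shift in final axes [0.106 0.047 0.959]
j [ 0.58  0.2  -0.66  1.98  0.16  0.99  1.36]
```

apply_moves(dp=[[0.106,0.047,0.1],[0,0,0.25],[0,0,0],[0,0,0]], twist=[[0.005,0.003,-0.022],[0,0,0],[0,0,0],[0,0,0]], jaw=[0,0,0,0])

```text
clock: 3.95
tcp_pos: [0.4802, -0.0406, 0.3633]
orientation: [2.221, 2.221, 0.002]
contact_force: [0.9, 0.1, 0.6]
grip_width: 0.0853
```

```bash
python3 -c "
from h import *
plan([0.478,-0.043,0.137],90)
f=grab('wrist','w1'); print(proj(f,[0.478,-0.043,0.135]), proj(f,[0.478,-0.043,0.11]))
h=cv2.cvtColor(f['c'],cv2.COLOR_RGB2HSV);m=(h[:,:,2]<120)
w=cloud(f); z=w[...,2]; m=(z>0.125)&(z<0.15); b=blob(m,(250,120,390,330)); print(b[0],b[1],np.median(w[b[2]],0),w[b[2]].min(0),w[b[2]].max(0))
"
```

```text
t 3.95 tcp [ 0.4802 -0.0406  0.3633] R [[0.0, 1.0, 0.001], [1.0, -0.0, 0.001], [0.001, 0.001, -1.0]] F [0.9 0.1 0.6] w 0.0853
yaw 89.99 tilt z [ 1.5e-03  7.0e-04 -1.0e+00] shift now-axes units [-0.02  -0.019  0.597] |mm| 71.7
twist units [ 0.0007 -0.0003 -0.0001] shift in final axes [-0.02  -0.019  0.597]
j [ 0.53  0.28 -0.67  2.01  0.21  0.92  1.33]
[314.24385745 215.74599036] [314.53624431 204.49192312]
[313.45657568 220.07444169] [ 295  200   38   41 1209] [ 0.47736425 -0.0437409   0.14519754] [ 0.46642459 -0.05733114  0.13055926] [ 0.49316271 -0.02984121  0.14788529]
```

View pics/w1.png

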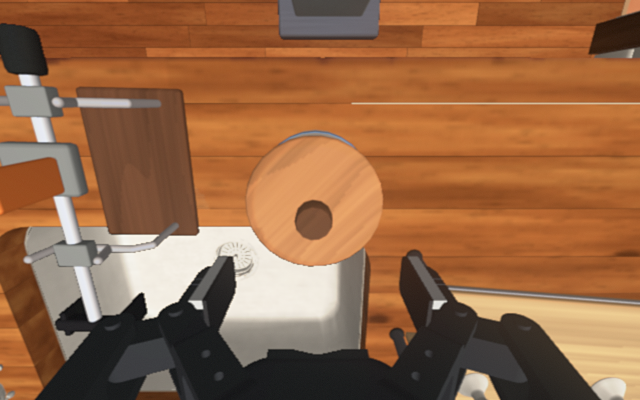

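The wrist view shows the knob at (314,220). That gives (0.478,-0.0437) with its top at 0.146, which agrees with the other views. Now I descend and grip.

apply_moves(dp=[[-0.024,-0.019,0.2],[0,0,0.2],[0,0,0.19],[0,0,0],[0,0,0],[0,0,0],[0,0,0],[0,0,0],[0,0,0],[0,0,0]], twist=[[0,0,0],[0,0,0],[0,0,0],[0,0,0],[0,0,0],[0,0,0],[0,0,0],[0,0,0],[0,0,0],[0,0,0]], jaw=[0,0,0,0,255,255,255,255,255,255], grip_force=40)

```text
clock: 5.0
tcp_pos: [0.4825, -0.0427, 0.3001]
orientation: [2.215, 2.21, 0.016]
contact_force: [0.5, -0.3, -1.6]
grip_width: 0.0264
```

```bash
python3 -c "
from h import *
plan([0.46,-0.42,0.3],90)"
```

```text
t 5.0 tcp [ 0.4825 -0.0427  0.3001] R [[0.002, 1.0, 0.016], [1.0, -0.002, -0.002], [-0.002, 0.016, -1.0]] F [ 0.5 -0.3 -1.6] w 0.0264
yaw 89.86 tilt z [ 0.0161 -0.0019 -0.9999] shift now-axes units [-3.147 -0.159 -1.285] |mm| 408.4
twist units [ 0.0077  0.0009 -0.0012] shift in final axes [-3.144 -0.188 -1.288]
j [ 0.49  0.37 -0.63  2.07  0.31  0.78  1.24]
```

apply_moves(dp=[[0,0,-0.1],[0,0,-0.2],[0,0,-0.3],[0,0,-0.3],[0,0,-0.3],[0,0,0]], twist=[[0,0,0],[0,0,0],[0,0,0],[0,0,0],[0,0,0],[0.008,0,0]], jaw=[255,255,255,255,255,255])

```text
clock: 5.6
tcp_pos: [0.479, -0.0417, 0.4519]
orientation: [-2.219, -2.219, 0.005]
contact_force: [0.1, 0.7, -1.1]
grip_width: 0.0265
```

```bash
python3 -c "
from h import *
plan([0.46,-0.42,0.3],90)
grab('wrist','w2')"
```

```text
t 5.6 tcp [ 0.479  -0.0417  0.4519] R [[0.0, 1.0, -0.004], [1.0, -0.0, -0.0], [-0.0, -0.004, -1.0]] F [ 0.1  0.7 -1.1] w 0.0265
yaw 90.0 tilt z [-4.5e-03 -4.0e-04 -1.0e+00] shift now-axes units [-3.153 -0.158 -0.021] |mm| 378.8
twist units [-0.0021  0.0002 -0.    ] shift in final axes [-3.153 -0.158 -0.023]
j [ 0.58  0.17 -0.69  1.91  0.12  1.11  1.41]
```

View pics/w2.png

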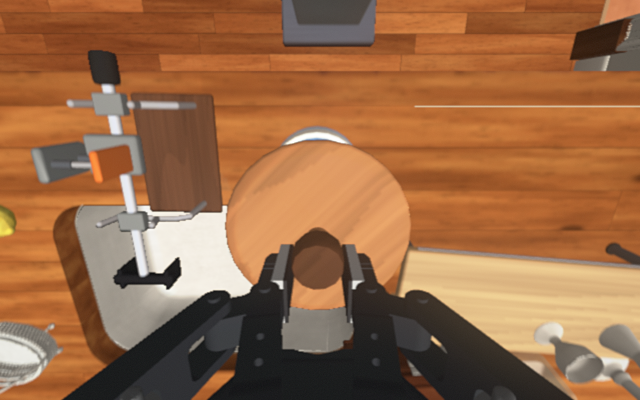

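apply_moves(dp=[[-0.2,0,0],[-0.36,-0.02,0],[-0.36,-0.03,0],[-0.36,-0.03,0],[-0.36,-0.03,0],[-0.36,-0.03,0],[-0.36,-0.02,0],[-0.36,-0.02,0],[-0.36,-0.02,0],[-0.2,0,0],[0,0,0],[0,0,0]], twist=[[0,0,0],[0,0,0],[0,0,0],[0,0,0],[0,0,0],[0,0,0],[0,0,0],[0,0,0],[0,0,0],[0,0,0],[0,0,0],[0,0,0]], jaw=[255,255,255,255,255,255,255,255,255,255,255,255])

```text
clock: 6.85
tcp_pos: [0.4498, -0.4476, 0.4324]
orientation: [-2.189, -2.207, 0.018]
contact_force: [0.0, 1.1, -2.2]
grip_width: 0.0262
```

```bash
python3 -c "
from h import *
plan([0.455,-0.43,0.058],90)
grab('top','t3')"
```

```text
t 6.85 tcp [ 0.4498 -0.4476  0.4324] R [[-0.008, 0.999, -0.031], [1.0, 0.008, 0.015], [0.015, -0.031, -0.999]] F [ 0.   1.1 -2.2] w 0.0262
yaw 90.46 tilt z [-0.0314  0.0149 -0.9994] shift now-axes units [0.119 0.102 1.831] |mm| 220.5
twist units [-0.015  -0.0072  0.0039] shift in final axes [0.147 0.043 1.831]
j [ 1.    0.43 -0.44  1.59  0.2   1.2   2.1 ]
```

View pics/t3.png

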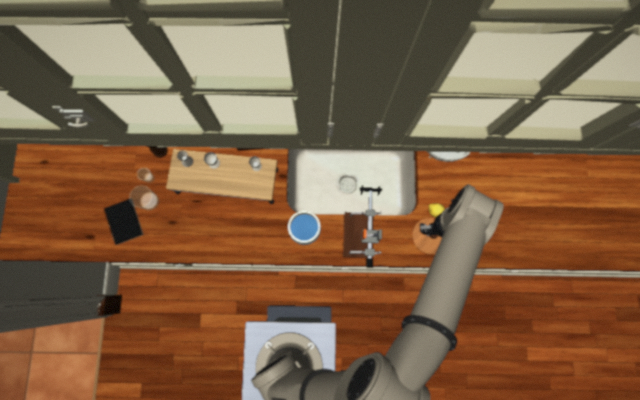

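apply_moves(dp=[[0.147,0.043,0],[0,0,0.3],[0,0,0.3],[0,0,0.3],[0,0,0.3],[0,0,0.3],[0,0,0],[0,0,0]], twist=[[-0.015,-0.007,0.004],[0,0,0],[0,0,0],[0,0,0],[0,0,0],[0,0,0],[0,0,0],[0,0,0]], jaw=[255,255,255,255,255,255,255,255])

```text
clock: 7.7
tcp_pos: [0.4597, -0.4157, 0.2496]
orientation: [2.201, 2.24, 0.008]
contact_force: [-0.1, -0.4, -0.6]
grip_width: 0.0266
```

```bash
python3 -c "
from h import *
plan([0.455,-0.43,0.0535],90)
"
```

```text
t 7.7 tcp [ 0.4597 -0.4157  0.2496] R [[-0.018, 1.0, 0.004], [1.0, 0.018, 0.003], [0.003, 0.004, -1.0]] F [-0.1 -0.4 -0.6] w 0.0266
yaw 91.01 tilt z [ 0.0043  0.0031 -1.    ] shift now-axes units [-0.119 -0.043  0.344] |mm| 44.0
twist units [ 0.0021 -0.0014  0.0084] shift in final axes [-0.119 -0.039  0.345]
j [ 0.93  0.6  -0.4   1.79  0.3   0.81  1.97]
```

apply_moves(dp=[[-0.1,-0.03,0.15],[0,0,0.1],[0,0,0],[0,0,0.04],[0,0,0.04],[0,0,0.03],[0,0,0]], twist=[[0.002,-0.001,0.008],[0,0,0],[0,0,0],[0,0,0],[0,0,0],[0,0,0],[0,0,0]], jaw=[255,255,255,255,255,255,255])

```text
clock: 8.4
tcp_pos: [0.4584, -0.4299, 0.2093]
orientation: [2.216, 2.214, 0.002]
contact_force: [0.6, -0.5, -2.2]
grip_width: 0.0265
```

```bash
python3 -c "
from h import *
plan([0.455,-0.43,0.0535],90)
"
```

```text
t 8.4 tcp [ 0.4584 -0.4299  0.2093] R [[0.001, 1.0, 0.007], [1.0, -0.001, -0.006], [-0.006, 0.007, -1.0]] F [ 0.6 -0.5 -2.2] w 0.0265
yaw 89.96 tilt z [ 0.0069 -0.0055 -1.    ] shift now-axes units [-0.001 -0.028  0.009] |mm| 3.5
twist units [ 0.0033  0.0026 -0.0003] shift in final axes [-0.001 -0.028  0.009]
j [ 0.93  0.66 -0.37  1.79  0.34  0.74  1.95]
```

1 mm above contact. I lower it slightly and release.

apply_moves(dp=[[0,0,0.02],[0,0,0.01],[0,0,0],[0,0,0],[0,0,0],[0,0,0],[0,0,0],[0,0,-0.2],[0,0,-0.3],[0,0,-0.35],[0,0,-0.35],[0,0,-0.35],[0,0,-0.2]], twist=[[0,0,0],[0,0,0],[0,0,0],[0,0,0],[0,0,0],[0,0,0],[0,0,0],[0,0,0],[0,0,0],[0,0,0],[0,0,0],[0,0,0],[0,0,0]], jaw=[255,255,0,0,0,0,0,0,0,0,0,0,0])

```text
clock: 9.7
tcp_pos: [0.4565, -0.428, 0.4203]
orientation: [2.221, 2.222, 0.001]
contact_force: [0.3, -1.4, -0.2]
grip_width: 0.0852
```

```bash
python3 -c "
from h import *
plan([0.51,0.26,0.28],90)
f=grab('wrist','w4')
w=cloud(f); z=w[...,2]; m=(z>0.035)&(z<0.06); b=blob(m,(200,100,450,330)); print(b[0],b[1],np.median(w[b[2]],0))
"
```

```text
t 9.7 tcp [ 0.4565 -0.428   0.4203] R [[-0.0, 1.0, 0.001], [1.0, 0.0, -0.0], [-0.0, 0.001, -1.0]] F [ 0.3 -1.4 -0.2] w 0.0852
yaw 90.03 tilt z [ 6.e-04 -1.e-04 -1.e+00] shift now-axes units [ 5.733  0.448 -0.12 ] |mm| 690.2
twist units [0.0003 0.     0.0002] shift in final axes [ 5.733  0.445 -0.12 ]
j [ 0.99  0.42 -0.45  1.64  0.2   1.13  2.06]
[242.08865586 245.05243089] [ 222  228   41   34 1049] [ 0.55350147 -0.52816937  0.04559055]
```

View pics/w4.png

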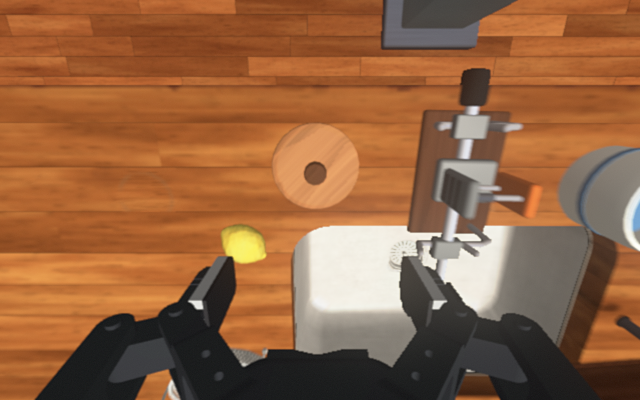

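apply_moves(dp=[[0.3,0,0],[0.41,0,0],[0.41,0,0],[0.41,0,0],[0.41,0,0],[0.41,0,0],[0.41,0,0],[0.41,0,0],[0.41,0,0],[0.41,0,0],[0.41,0,0],[0.41,0,0],[0.41,0,0],[0.41,0,0],[0.2,0,0]], twist=[[0,0,0],[0,0,0],[0,0,0],[0,0,0],[0,0,0],[0,0,0],[0,0,0],[0,0,0],[0,0,0],[0,0,0],[0,0,0],[0,0,0],[0,0,0],[0,0,0],[0,0,0]], jaw=[0,0,0,0,0,0,0,0,0,0,0,0,0,0,0])

```text
clock: 11.25
tcp_pos: [0.4583, 0.2809, 0.4175]
orientation: [2.224, 2.194, 0.002]
contact_force: [-0.5, 0.2, 0.4]
grip_width: 0.0854
```

```bash
python3 -c "
from h import *
plan([0.36,0.26,0.25],90,False)
f=grab('wrist','w5')
"
```

```text
t 11.25 tcp [0.4583 0.2809 0.4175] R [[0.014, 1.0, 0.013], [1.0, -0.013, -0.011], [-0.011, 0.013, -1.0]] F [-0.5  0.2  0.4] w 0.0854
yaw 89.22 tilt z [ 0.013  -0.0111 -0.9999] shift now-axes units [-0.17  -0.835  1.387] |mm| 195.3
twist units [ 0.0062  0.0053 -0.0064] shift in final axes [-0.174 -0.819  1.396]
j [ 0.01  0.35 -0.84  1.83  0.31  1.09  0.62]
```

View pics/w5.png

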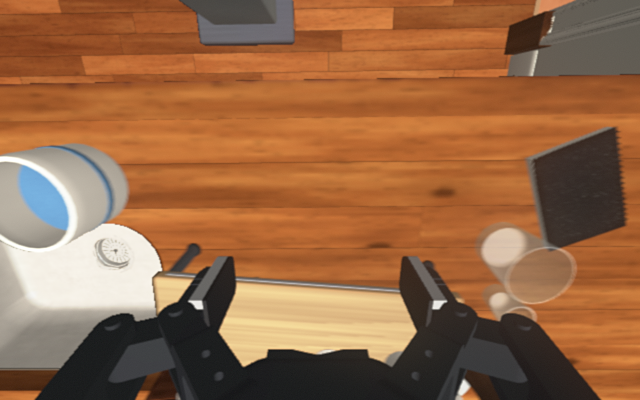

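apply_moves(dp=[[-0.1,-0.2,0.35],[-0.07,-0.2,0.35],[0,-0.1,0.3],[0,0,0],[0,0,0],[0,0,0],[0,0,0],[0,0,0],[0,0,0],[0,0,0]], twist=[[0,0,0],[0,0,0],[0,0,0],[-0.07,0,0],[-0.07,0,0],[-0.07,0,0],[-0.07,0,0],[-0.07,0,0],[-0.07,0,0],[0,0,0]], jaw=[0,0,0,0,0,0,0,0,0,0])

```text
clock: 12.3
tcp_pos: [0.3968, 0.2604, 0.2898]
orientation: [1.74, 1.731, 0.733]
contact_force: [-1.5, 0.7, -0.7]
grip_width: 0.0854
```

```bash
python3 -c "
from h import *
plan([0.36,0.26,0.25],90,False)
f=grab('wrist','w6'); print(-f['R'].T@f['t'],f['R'][2])
"
```

```text
t 12.3 tcp [0.3968 0.2604 0.2898] R [[0.011, 0.686, 0.727], [1.0, 0.002, -0.017], [-0.013, 0.727, -0.686]] F [-1.5  0.7 -0.7] w 0.0854
yaw 89.37 tilt z [ 0.7272 -0.0169 -0.6862] shift now-axes units [-0.003 -0.451  0.005] |mm| 54.2
twist units [ 0.3888  0.008  -0.0025] shift in final axes [-0.004 -0.306  0.332]
j [-0.52  0.31 -0.44  2.32  1.65  0.75 -0.77]
[0.36380912 0.25948861 0.20965369] [ 0.90794998 -0.01555361 -0.41878984]
```

View pics/w6.png

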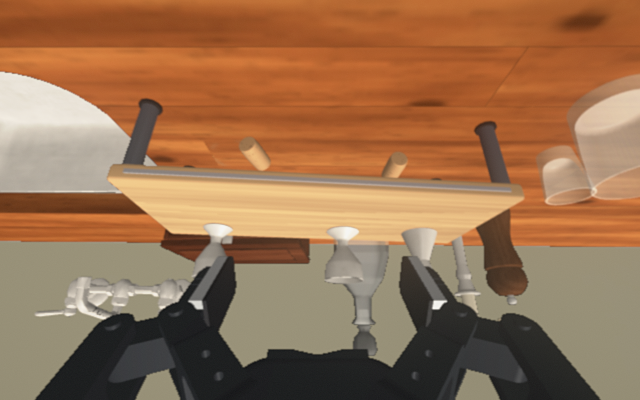

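Two corks are visible at (255,153) and (395,165), with the image upside down. The board still hides the back, so I go lower.

apply_moves(dp=[[0,-0.3,0],[0,-0.3,0.1],[0,0,0],[0,0,0]], twist=[[0,0,0],[0,0,0],[-0.07,0,0],[0,0,0]], jaw=[0,0,0,0])

```text
clock: 12.75
tcp_pos: [0.3571, 0.2586, 0.2286]
orientation: [1.655, 1.633, 0.814]
contact_force: [-0.7, -0.9, -0.5]
grip_width: 0.0854
```

```bash
python3 -c "
from h import *
plan([0.36,0.26,0.25],90,False)
f=grab('wrist','w7'); print(-f['R'].T@f['t'],f['R'][2])
"
```

```text
t 12.75 tcp [0.3571 0.2586 0.2286] R [[0.024, 0.585, 0.811], [0.999, 0.003, -0.032], [-0.021, 0.811, -0.584]] F [-0.7 -0.9 -0.5] w 0.0854
yaw 88.61 tilt z [ 0.8109 -0.0321 -0.5843] shift now-axes units [ 0.009  0.159 -0.085] |mm| 21.6
twist units [ 0.4518  0.0149 -0.0059] shift in final axes [ 0.012  0.024 -0.178]
j [-0.59  0.48 -0.49  2.43  1.87  1.04 -1.13]
[0.33505694 0.25706013 0.14472238] [ 0.95490133 -0.02947393 -0.29545682]
```

View pics/w7.png

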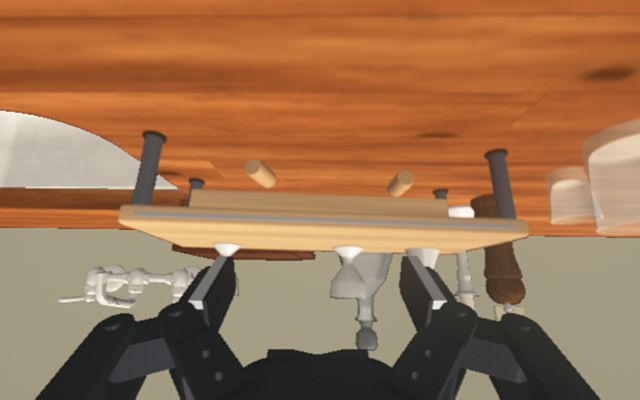

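```bash
cat > cork.py <<'E'
from h import *
def corks(f,wins):
    w=cloud(f); z=w[...,2]; out=[]
    for win in wins:
        x0,y0,x1,y1=win
        m=(z>0.007)&(z<0.035); b=blob(m,win)
        Q=w[b[2]]; P=np.argwhere(b[2])[:,::-1].astype(np.float32)
        rc=cv2.minAreaRect(P)
        xy=Q[:,:2].astype(np.float32); c=xy.mean(0); u,s,vt=np.linalg.svd(xy-c,full_matrices=False)
        print('px',np.round(b[0],1),b[1],'zrange',np.round(np.percentile(Q[:,2],[2,50,98]),3),'ctr',np.round(np.median(Q,0),3),'wr',[np.round(v,3) for v in cv2.minAreaRect(xy)], 'ax deg',np.degrees(np.arctan2(vt[0,1],vt[0,0])), 'extent',np.ptp((xy-c)@vt.T,axis=0))
E
python3 -c "
from cork import *
f=grab('wrist')
np.savez('w7.npz',**f)
c=f['c'][140:220,120:540]; cv2.imwrite('pics/w7c.png',cv2.resize(c[:,:,::-1],None,fx=1.9,fy=1.9*2,interpolation=cv2.INTER_CUBIC))
corks(f,[(230,145,290,192),(375,155,425,200)])
w=cloud(f)
print(w[185,320],w[194,320],w[200,320],w[213,320],w[213,140],w[213,510])
h=cv2.cvtColor(f['c'],cv2.COLOR_RGB2HSV)
print([tuple(map(int,h[v,u])) for u,v in [(262,175),(402,182),(330,175),(300,185)]])
"
```

```text
px [261.2 175.7] [246 164  31  26 526] zrange [0.008 0.018 0.023] ctr [0.644 0.181 0.018] wr [array([0.656, 0.181]), array([0.046, 0.02 ]), np.float64(20.601)] ax deg 24.79724 extent [0.04629378 0.02294789]
px [399.7 186.9] [375 175  40  25 461] zrange [0.008 0.018 0.023] ctr [0.673 0.35  0.018] wr [array([0.691, 0.347]), array([0.039, 0.054]), np.float64(84.743)] ax deg -14.799602 extent [0.05754576 0.03880299]
[7.21332528e-01 2.48150727e-01 4.51293833e-04] [7.60878480e-01 2.47534291e-01 6.69818664e-04] [0.70661388 0.24888874 0.0276252 ] [0.70757446 0.24920881 0.04558541] [0.57698102 0.09268656 0.0827581 ] [0.61269003 0.43774814 0.06808702]
[(16, 121, 232), (15, 125, 169), (12, 178, 206), (12, 184, 204)]
```

View pics/w7c.png

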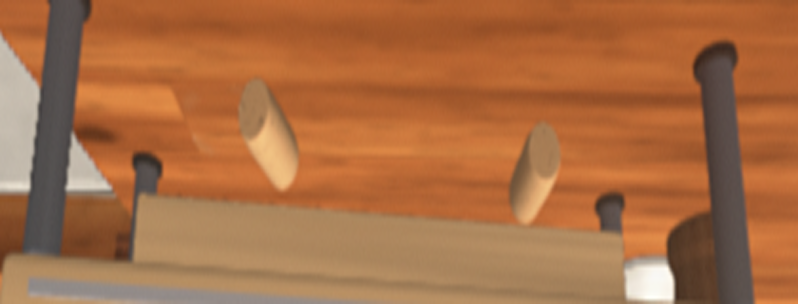

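```bash
python3 -c "
from h import *
f=dict(np.load('w7.npz')); w=cloud(f)
h=cv2.cvtColor(f['c'],cv2.COLOR_RGB2HSV)
for win in [(235,150,290,192),(380,160,420,200)]:
    b=blob((h[:,:,1]<158)&(w[...,2]<0.03)&(w[...,2]>-0.005),win); print(b[0],b[1])
    Q=w[b[2]]; print(np.median(Q,0)); 
    T=Q[Q[:,2]>0.014]
    print('top pts',len(T), np.round(np.percentile(T[:,0],[2,50,98]),3),np.round(np.percentile(T[:,1],[2,50,98]),3),'slope',np.round(cv2.minAreaRect(T[:,:2].astype(np.float32))[0],3),cv2.minAreaRect(T[:,:2].astype(np.float32))[1:], np.degrees(np.arctan(np.polyfit(T[:,0],T[:,1],1)[0])))
    P=np.argwhere(b[2])[:,::-1].astype(np.float32); print(cv2.fitEllipse(P)); bx=cv2.boxPoints(cv2.minAreaRect(P)); print(bx, [np.round(onplane(f,*q,0.0115),3) for q in bx])
"
```

```text
[260.62988115 174.87945671] [245 161  32  29 589]
[0.64352409 0.18023965 0.01648333]
top pts 368 [0.635 0.647 0.676] [0.166 0.181 0.192] slope [0.656 0.181] ((0.04588555172085762, 0.020094940438866615), 20.07113265991211) 18.805697599837895
((260.62359619140625, 174.86444091796875), (16.60764503479004, 30.6658935546875), 129.1063995361328)
[[241.09834 171.08197]
 [253.22949 156.5246 ]
 [280.4754  179.22952]
 [268.34424 193.7869 ]] [array([0.648, 0.156, 0.012]), array([0.608, 0.18 , 0.012]), array([0.673, 0.199, 0.012]), array([0.731, 0.173, 0.012])]
[400.58121331 185.94324853] [380 172  35  28 511]
[0.67229801 0.35072053 0.01672302]
top pts 319 [0.665 0.678 0.717] [0.34  0.35  0.363] slope [0.691 0.35 ] ((0.03334393352270126, 0.053544167429208755), 82.9232406616211) -8.501718042975893
((400.0804748535156, 186.5918426513672), (16.753507614135742, 30.665573120117188), 45.228736877441406)
[[379.52002 198.64001]
 [402.68    167.76001]
 [420.44    181.08002]
 [397.28003 211.96002]] [array([0.747, 0.337, 0.012]), array([0.634, 0.342, 0.012]), array([0.674, 0.375, 0.012]), array([0.821, 0.381, 0.012])]
```

apply_moves(dp=[[0,0.35,-0.05],[0,0.35,0],[0,0.2,0],[0,0,0],[0,0,0],[0,0,0],[0,0,0],[0,0,0],[0,0,0],[0,0,0],[0,0,0]], twist=[[0,0,0],[0,0,0],[0,0,0],[0.07,0,0],[0.07,0,0],[0.07,0,0],[0.07,0,0],[0.07,0,0],[0.07,0,0],[0.03,0,0],[0,0,0]], jaw=[0,0,0,0,0,0,0,0,0,0,0])

```text
clock: 13.95
tcp_pos: [0.4279, 0.2582, 0.3377]
orientation: [2.219, 2.154, 0.115]
contact_force: [0.5, -0.5, -0.2]
grip_width: 0.0856
```

```bash
python3 -c "
from h import *
plan([0.452,-0.272,0.27],90)
"
```

```text
t 13.95 tcp [0.4279 0.2582 0.3377] R [[0.029, 0.996, 0.086], [0.999, -0.03, 0.018], [0.02, 0.086, -0.996]] F [ 0.5 -0.5 -0.2] w 0.0856
yaw 88.35 tilt z [ 0.0861  0.0179 -0.9961] shift now-axes units [-4.395  0.397 -0.784] |mm| 537.8
twist units [ 0.041  -0.0092 -0.0142] shift in final axes [-4.418  0.201 -0.725]
j [-0.14  0.32 -0.63  2.03  0.32  0.8   0.58]
```

apply_moves(dp=[[0,0.1,-0.35],[0,0.1,-0.35],[-0.3,0,0],[-0.41,0,0],[-0.41,0,0],[-0.41,0,0],[-0.41,0,0],[-0.41,0,0],[-0.41,0,0],[-0.41,0,0],[-0.41,0,0],[-0.41,0,0],[-0.41,0,0],[0,0,0],[0,0,0]], twist=[[0.041,-0.009,-0.014],[0,0,0],[0,0,0],[0,0,0],[0,0,0],[0,0,0],[0,0,0],[0,0,0],[0,0,0],[0,0,0],[0,0,0],[0,0,0],[0,0,0],[0,0,0],[0,0,0]], jaw=[0,0,0,0,0,0,0,0,0,0,0,0,0,0,0])

```text
clock: 15.45
tcp_pos: [0.4552, -0.2842, 0.435]
orientation: [2.168, 2.18, 0.112]
contact_force: [0.5, 1.3, -0.2]
grip_width: 0.0853
```

```bash
python3 -c "
from h import *
plan([0.452,-0.272,0.2],90)
f=grab('wrist','w8'); np.savez('w8.npz',**f)
print(proj(f,[.452,-.272,.16]))
w=cloud(f);z=w[...,2]
m=(z>0.135)&(z<0.18); n,l,s,c=cv2.connectedComponentsWithStats(m.astype(np.uint8))
for i in range(1,n):
  if s[i,4]>40: Q=w[l==i]; print(s[i],np.round(np.percentile(Q,[2,50,98],axis=0),3).tolist())
"
```

```text
t 15.45 tcp [ 0.4552 -0.2842  0.435 ] R [[-0.006, 0.995, 0.097], [1.0, 0.005, 0.006], [0.005, 0.097, -0.995]] F [ 0.5  1.3 -0.2] w 0.0853
yaw 90.34 tilt z [ 0.0972  0.0059 -0.9952] shift now-axes units [ 0.098 -0.091  0.664] |mm| 81.3
twist units [ 0.0465 -0.0027  0.0027] shift in final axes [ 0.102 -0.027  0.669]
j [ 0.72  0.22 -0.3   1.86  0.02  0.98  1.99]
[330.18037602 166.71461947]
[ 293  141   71   44 1255] [[0.435, -0.304, 0.138], [0.451, -0.282, 0.159], [0.466, -0.246, 0.162]]
[622 335  18  32 385] [[0.681, 0.112, 0.136], [0.694, 0.115, 0.144], [0.716, 0.135, 0.154]]
```

View pics/w8.png

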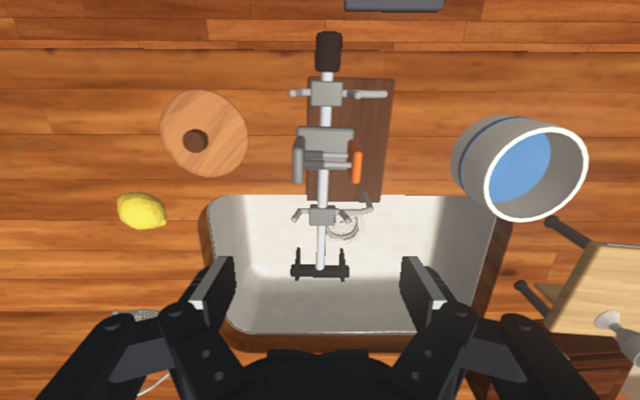

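```bash
python3 -c "
from h import *
f=dict(np.load('w8.npz'))
for u,v,z in [(293,150,.16),(362,152,.16),(328,40,.09),(327,75,.093),(322,232,.093),(320,262,.093),(293,165,.16),(362,168,.16),(320,270,.088)]: print(u,v,np.round(onplane(f,u,v,z),4))
w=cloud(f)
for v in (75,105,185,235,255):
  row=w[v,300:345]; k=(row[:,2]>0.08)&(row[:,2]<0.11); print(v,np.round(row[k].mean(0),4),np.round(row[k][:,1].min(),4),np.round(row[k][:,1].max(),4))
"
```

```text
293 150 [ 0.4376 -0.3035  0.16  ]
362 152 [ 0.439  -0.2456  0.16  ]
328 40 [ 0.3505 -0.2733  0.09  ]
327 75 [ 0.3805 -0.2738  0.093 ]
322 232 [ 0.5559 -0.2764  0.093 ]
320 262 [ 0.6003 -0.2784  0.093 ]
293 165 [ 0.4506 -0.3039  0.16  ]
362 168 [ 0.453  -0.2446  0.16  ]
320 270 [ 0.6168 -0.2781  0.088 ]
75 [ 0.3806 -0.273   0.0866] -0.2784 -0.2675
105 [ 0.4087 -0.2736  0.0891] -0.2884 -0.2587
185 [ 0.497  -0.2753  0.0867] -0.2804 -0.27
235 [ 0.5639 -0.2774  0.0867] -0.2824 -0.2723
255 [ 0.5945 -0.2777  0.0858] -0.2835 -0.2717
```

apply_moves(dp=[[0.08,-0.02,0],[0,0,0.2],[0,0,0.2],[0,0,0],[0,0,0]], twist=[[0.047,-0.003,0.014],[0,0,0],[0,0,0],[0,0,0],[0,0,0]], jaw=[0,0,0,0,0])

```text
clock: 16.0
tcp_pos: [0.4544, -0.2688, 0.3902]
orientation: [2.231, 2.197, 0.004]
contact_force: [0.6, -0.4, 0.3]
grip_width: 0.0853
```

```bash
python3 -c "
from h import *
plan([0.4515,-0.2745,0.134],88.7)
"
```

```text
t 16.0 tcp [ 0.4544 -0.2688  0.3902] R [[0.015, 1.0, 0.009], [1.0, -0.015, -0.006], [-0.006, 0.009, -1.0]] F [ 0.6 -0.4  0.3] w 0.0853
yaw 89.12 tilt z [ 0.0094 -0.0059 -0.9999] shift now-axes units [-0.043 -0.031  0.846] |mm| 101.7
twist units [0.0045 0.0027 0.0035] shift in final axes [-0.048 -0.023  0.846]
j [ 0.67  0.27 -0.3   1.91  0.1   0.97  1.88]
```

apply_moves(dp=[[-0.048,-0.023,0.2],[0,0,0.2],[0,0,0.2],[0,0,0],[0,0,0]], twist=[[0.0045,0.003,0.0035],[0,0,0],[0,0,0],[0,0,0],[0,0,0]], jaw=[0,0,0,0,0])

```text
clock: 16.5
tcp_pos: [0.4556, -0.2734, 0.3248]
orientation: [2.231, 2.191, 0.01]
contact_force: [0.9, 0.7, -0.5]
grip_width: 0.0852
```

```bash
python3 -c "
from h import *
plan([0.4515,-0.2745,0.134],88.7)
f=grab('wrist','w9'); print([proj(f,p) for p in [(.4515,-.3045,.16),(.4515,-.2445,.16)]])
"
```

```text
t 16.5 tcp [ 0.4556 -0.2734  0.3248] R [[0.018, 1.0, 0.015], [1.0, -0.018, -0.006], [-0.005, 0.015, -1.0]] F [ 0.9  0.7 -0.5] w 0.0852
yaw 88.95 tilt z [ 0.0145 -0.0057 -0.9999] shift now-axes units [-0.008 -0.038  0.301] |mm| 36.4
twist units [0.007  0.0026 0.0021] shift in final axes [-0.01  -0.034  0.301]
j [ 0.66  0.35 -0.29  1.97  0.13  0.83  1.85]
[array([260.45941859, 254.05712147]), array([374.42352441, 252.57596269])]
```

View pics/w9.png

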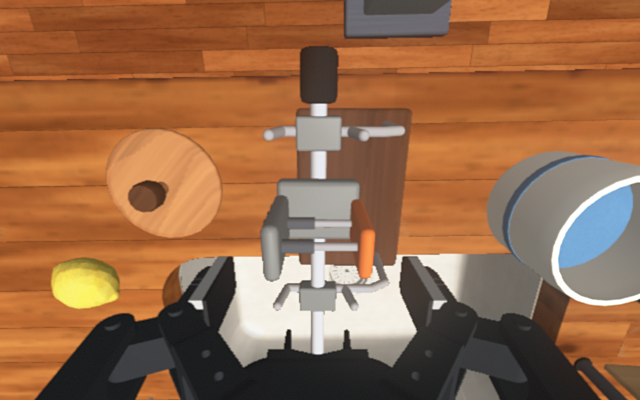

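apply_moves(dp=[[-0.01,-0.034,0.15],[0,0,0.15],[0,0,0],[0,0,0]], twist=[[0.007,0.0026,0.002],[0.004,0,0],[0,0,0],[0,0,0]], jaw=[0,0,0,0])

```text
clock: 16.95
tcp_pos: [0.4525, -0.2752, 0.2892]
orientation: [-2.245, -2.194, 0.009]
contact_force: [0.3, 0.7, 0.9]
grip_width: 0.0853
```

```bash
python3 -c "
from h import *
plan([0.4515,-0.2745,0.134],88.7)
"
```

```text
t 16.95 tcp [ 0.4525 -0.2752  0.2892] R [[0.023, 1.0, -0.006], [1.0, -0.023, -0.002], [-0.002, -0.005, -1.0]] F [0.3 0.7 0.9] w 0.0853
yaw 88.69 tilt z [-0.0055 -0.0022 -1.    ] shift now-axes units [ 0.005 -0.008  0.004] |mm| 1.3
twist units [-0.0026  0.0011 -0.0001] shift in final axes [ 0.005 -0.008  0.004]
j [ 0.65  0.4  -0.27  1.99  0.16  0.77  1.83]
```

apply_moves(dp=[[0,0,0],[0,0,0],[0,0,0],[0,0,0],[0,0,0],[0,0,0]], twist=[[0,0,0],[0,0,0],[0,0,0],[0,0,0],[0,0,0],[0,0,0]], jaw=[50,98,98,98,98,98], grip_force=30)

```text
clock: 17.55
tcp_pos: [0.4526, -0.2759, 0.2904]
orientation: [-2.247, -2.195, 0.009]
contact_force: [-0.0, 0.4, -1.4]
grip_width: 0.053
```

apply_moves(dp=[[0,0,-0.05],[0,0,-0.1],[0,0,-0.2],[0,0,-0.2],[0,0,0],[0,0,0],[0,0,0]], twist=[[0,0,0],[0,0,0],[0,0,0],[0,0,0],[0,0,0],[0,0,0],[0,0,0]], jaw=[102,102,102,102,102,102,102])

```text
clock: 18.25
tcp_pos: [0.4526, -0.2746, 0.3606]
orientation: [-2.245, -2.195, 0.008]
contact_force: [0.3, 0.3, -2.2]
grip_width: 0.0511
```

```bash
python3 -c "
from h import *
plan([0.4515,-0.2745,0.194],88.7)
f=grab('wrist','w10');f=grab('side','s10')
"
```

```text
t 18.25 tcp [ 0.4526 -0.2746  0.3606] R [[0.022, 1.0, -0.005], [1.0, -0.022, -0.002], [-0.002, -0.005, -1.0]] F [ 0.3  0.3 -2.2] w 0.0511
yaw 88.72 tilt z [-0.005  -0.0023 -1.    ] shift now-axes units [ 0.    -0.009  0.099] |mm| 11.9
twist units [-0.0023  0.0012  0.0002] shift in final axes [ 0.    -0.009  0.099]
j [ 0.67  0.31 -0.29  1.93  0.11  0.92  1.87]
```

View pics/w10.png

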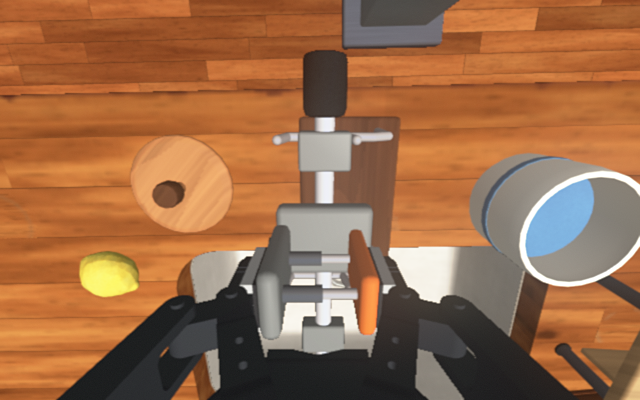

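View pics/s10.png

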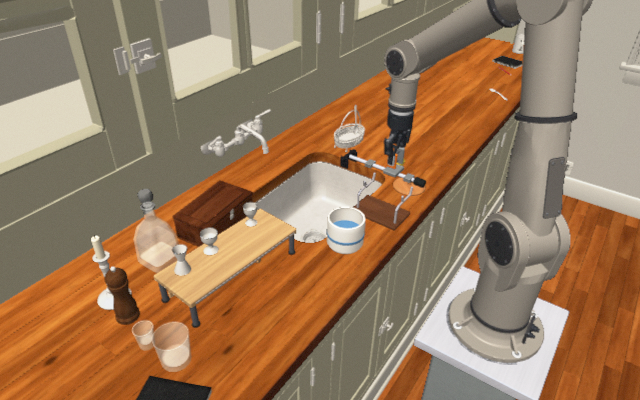

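The reacher is held and level, with the handle visible between the pads at (320,280). I carry it high over the jar to a place in front of the shelf.

apply_moves(dp=[[0,0,-0.3],[0,0,-0.35],[0.2,0,0],[0.35,0,0],[0.38,0,0],[0.38,0,0],[0.38,0,0],[0.38,0,0],[0.38,0,0],[0.38,0,0],[0.38,0,0],[0.38,0,0],[0.25,0,0],[0,0,0],[0,0,0]], twist=[[0,0,0],[0,0,0],[0,0,0],[0,0,0],[0,0,0],[0,0,0],[0,0,0],[0,0,0],[0,0,0],[0,0,0],[0,0,0],[0,0,0],[0,0,0],[0,0,0],[0,0,0]], jaw=[102,102,102,102,102,102,102,102,102,102,102,102,102,102,102])

```text
clock: 19.85
tcp_pos: [0.4616, 0.2015, 0.4296]
orientation: [-2.237, -2.178, 0.025]
contact_force: [-0.0, -0.7, -2.4]
grip_width: 0.0512
```

```bash
python3 -c "
from h import *
plan([0.387,0.187,0.30],85,False)
"
```

```text
t 19.85 tcp [0.4616 0.2015 0.4296] R [[0.027, 0.999, -0.025], [1.0, -0.027, 0.003], [0.002, -0.025, -1.0]] F [-0.  -0.7 -2.4] w 0.0512
yaw 88.47 tilt z [-0.0254  0.003  -0.9997] shift now-axes units [-0.14  -0.59   1.095] |mm| 150.2
twist units [-0.0122 -0.0008  0.0289] shift in final axes [-0.175 -0.608  1.08 ]
j [ 0.03  0.24 -0.65  1.89  0.14  1.09  0.87]
```

apply_moves(dp=[[-0.09,-0.2,0],[-0.09,-0.2,0],[0,-0.2,0],[0,0,0.3],[0,0,0.3],[0,0,0],[0,0,0]], twist=[[-0.012,-0.001,0.029],[0,0,0],[0,0,0],[0,0,0],[0,0,0],[0,0,0],[0,0,0]], jaw=[102,102,102,102,102,102,102])

```text
clock: 20.55
tcp_pos: [0.3872, 0.1755, 0.3551]
orientation: [2.331, 2.102, -0.007]
contact_force: [1.2, -0.1, -1.1]
grip_width: 0.0512
```

```bash
python3 -c "
from h import *
plan([0.387,0.187,0.252],85,False)
f=grab('wrist','w11');f=grab('side','s11');
c=f['c'][110:330,130:400]; cv2.imwrite('pics/s11c.png',cv2.resize(c[:,:,::-1],None,fx=2.7,fy=2.7,interpolation=cv2.INTER_CUBIC))
"
```

```text
t 20.55 tcp [0.3872 0.1755 0.3551] R [[0.103, 0.995, -0.002], [0.995, -0.103, -0.005], [-0.005, -0.001, -1.0]] F [ 1.2 -0.1 -1.1] w 0.0512
yaw 84.07 tilt z [-0.0015 -0.0052 -1.    ] shift now-axes units [ 0.1   -0.01   0.859] |mm| 103.7
twist units [-0.0005  0.0026 -0.0077] shift in final axes [ 0.095 -0.01   0.859]
j [ 0.03  0.18 -0.66  2.14  0.15  0.87  0.75]
```

View pics/s11c.png

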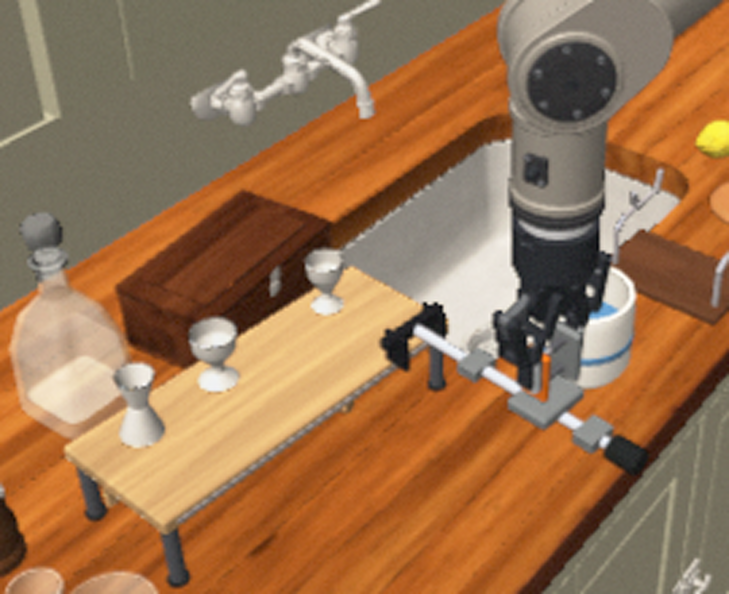

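View pics/w11.png

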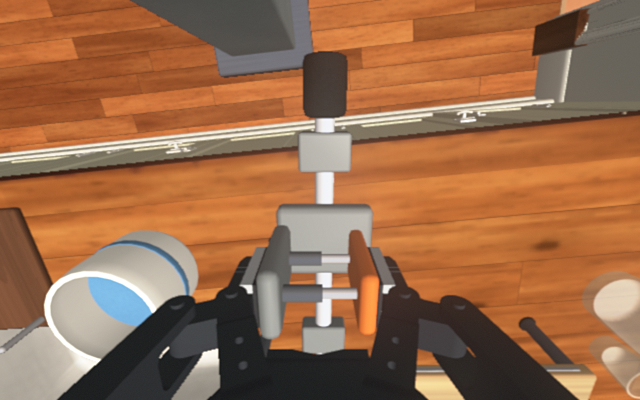

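```bash
python3 -c "
from h import *
f=grab('side'); w=cloud(f); v=f['c'].max(2)
m=(v<60)&(w[...,2]>0.09)&(w[...,2]<0.165)
b=blob(m,(265,215,305,255)); Q=w[b[2]]; print(b[0],b[1],np.round(np.percentile(Q,[1,50,99],axis=0),3))
f=grab('top'); w=cloud(f); 
p=proj(f,[.555,.163,.15]); print(p)
"
```

```text
[282.33649289 233.1042654 ] [271 222  24  25 211] [[0.538 0.122 0.119]
 [0.551 0.175 0.152]
 [0.564 0.199 0.158]]
[243.25289528 201.64601976]
```

apply_moves(dp=[[0.1,0,0.2],[0,0,0.2],[0,0,0.2],[0,0,0.15],[0,0,0],[0,0,0]], twist=[[0,0.002,-0.008],[0,0,0],[0,0,0],[0,0,0],[0,0,0],[0,0,0]], jaw=[100,100,100,100,100,100])

```text
clock: 21.35
tcp_pos: [0.3944, 0.191, 0.2704]
orientation: [2.313, 2.116, 0.025]
contact_force: [0.4, 0.5, -2.5]
grip_width: 0.0518
```

```bash
python3 -c "
from h import *
plan([0.387,0.187,0.252],85,False)
"
```

```text
t 21.35 tcp [0.3944 0.191  0.2704] R [[0.088, 0.996, 0.016], [0.996, -0.089, 0.006], [0.008, 0.016, -1.0]] F [ 0.4  0.5 -2.5] w 0.0518
yaw 84.93 tilt z [ 0.0164  0.0061 -0.9998] shift now-axes units [-0.04  -0.061  0.152] |mm| 20.2
twist units [ 0.0075 -0.0036 -0.0006] shift in final axes [-0.039 -0.058  0.154]
j [-0.07  0.35 -0.61  2.19  0.33  0.67  0.58]
```

apply_moves(dp=[[-0.03,-0.07,0.1],[0,0,0.05],[0,0,0]], twist=[[0.0075,-0.0036,0],[0.002,0,0],[0,0,0]], jaw=[98,98,98])

```text
clock: 21.65
tcp_pos: [0.3864, 0.1886, 0.2536]
orientation: [-2.317, -2.119, -0.001]
contact_force: [-0.4, 0.1, -2.6]
grip_width: 0.0525
```

```bash
python3 -c "
from h import *
plan([0.387,0.187,0.250],85,False)
plan([0.431,0.175,0.250],90,False)
plan([0.4846,0.1575,0.250],98,False)
f=grab('side','s12')
c=f['c'][180:320,150:350]; cv2.imwrite('pics/s12c.png',cv2.resize(c[:,:,::-1],None,fx=4,fy=4,interpolation=cv2.INTER_CUBIC))
w=cloud(f); v=f['c'].max(2)
m=(v<60)&(w[...,2]>0.0)&(w[...,2]<0.07)
b=blob(m,(255,215,305,275)); Q=w[b[2]]; print(b[0],b[1],np.round(np.percentile(Q,[1,50,99],axis=0),3))
"
```

```text
t 21.65 tcp [0.3864 0.1886 0.2536] R [[0.089, 0.996, -0.001], [0.996, -0.089, 0.002], [0.001, -0.001, -1.0]] F [-0.4  0.1 -2.6] w 0.0525
yaw 84.87 tilt z [-9.0e-04  1.5e-03 -1.0e+00] shift now-axes units [-0.012  0.006  0.03 ] |mm| 4.0
twist units [-0.0005 -0.0007 -0.0011] shift in final axes [-0.012  0.006  0.03 ]
j [-0.08  0.37 -0.6   2.22  0.34  0.64  0.55]
t 21.65 tcp [0.3864 0.1886 0.2536] R [[0.089, 0.996, -0.001], [0.996, -0.089, 0.002], [0.001, -0.001, -1.0]] F [-0.4  0.1 -2.6] w 0.0525
yaw 84.87 tilt z [-9.0e-04  1.5e-03 -1.0e+00] shift now-axes units [-0.079  0.381  0.03 ] |mm| 46.8
twist units [-0.0004 -0.0007 -0.0427] shift in final axes [-0.113  0.372  0.03 ]
j [-0.08  0.37 -0.6   2.22  0.34  0.64  0.55]
t 21.65 tcp [0.3864 0.1886 0.2536] R [[0.089, 0.996, -0.001], [0.996, -0.089, 0.002], [0.001, -0.001, -1.0]] F [-0.4  0.1 -2.6] w 0.0525
yaw 84.87 tilt z [-9.0e-04  1.5e-03 -1.0e+00] shift now-axes units [-0.185  0.838  0.029] |mm| 103.1
twist units [-0.0004 -0.0007 -0.1094] shift in final axes [-0.37   0.775  0.03 ]
j [-0.08  0.37 -0.6   2.22  0.34  0.64  0.55]
[280.79802956 262.94581281] [269 250  26  25 203] [[0.538 0.081 0.003]
 [0.551 0.177 0.05 ]
 [0.583 0.217 0.057]]
```

View pics/s12c.png

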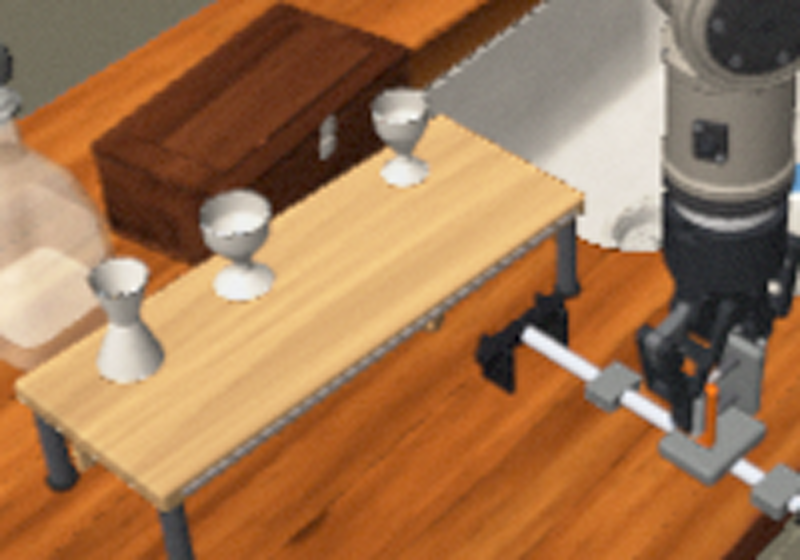

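```bash
python3 -c "
from h import *
f=grab('side')
for u,v in [(258.2,260.5),(170,294.5),(171,295)]: print(onplane(f,u,v,0.012))
"
```

```text
[0.63401353 0.17643436 0.012     ]
[0.73799221 0.41219125 0.012     ]
[0.73448319 0.41189793 0.012     ]
```

apply_moves(dp=[[-0.05,0.13,0.03],[-0.05,0.13,0.01],[-0.05,0.13,0],[0,0,0],[0,0,0]], twist=[[0,0,-0.015],[0,0,-0.015],[0,0,-0.012],[0,0,0],[0,0,0]], jaw=[97,97,97,97,97])

```text
clock: 22.25
tcp_pos: [0.4339, 0.1681, 0.2505]
orientation: [-2.219, -2.224, -0.005]
contact_force: [-0.4, 1.1, -2.6]
grip_width: 0.0529
```

```bash
python3 -c "
from h import *
plan([0.431,0.175,0.250],90,False)
plan([0.4846,0.1575,0.250],98,False)
"
```

```text
t 22.25 tcp [0.4339 0.1681 0.2505] R [[-0.002, 1.0, 0.002], [1.0, 0.002, 0.003], [0.003, 0.002, -1.0]] F [-0.4  1.1 -2.6] w 0.0529
yaw 90.13 tilt z [ 0.0022  0.0026 -1.    ] shift now-axes units [ 0.058 -0.024  0.004] |mm| 7.5
twist units [ 0.001  -0.0013  0.0011] shift in final axes [ 0.058 -0.024  0.004]
j [-0.01  0.43 -0.59  2.14  0.38  0.67  0.72]
t 22.25 tcp [0.4339 0.1681 0.2505] R [[-0.002, 1.0, 0.002], [1.0, 0.002, 0.003], [0.003, 0.002, -1.0]] F [-0.4  1.1 -2.6] w 0.0529
yaw 90.13 tilt z [ 0.0022  0.0026 -1.    ] shift now-axes units [-0.089  0.423  0.005] |mm| 51.8
twist units [ 0.0011 -0.0012 -0.0656] shift in final axes [-0.146  0.406  0.004]
j [-0.01  0.43 -0.59  2.14  0.38  0.67  0.72]
```

apply_moves(dp=[[-0.03,0.13,0],[-0.04,0.14,0],[-0.05,0.14,0],[0,0,0],[0,0,0]], twist=[[0,0,-0.022],[0,0,-0.022],[0,0,-0.02],[0,0,0],[0,0,0]], jaw=[94,94,94,94,94])

```text
clock: 22.75
tcp_pos: [0.4813, 0.1582, 0.251]
orientation: [-2.056, -2.374, -0.003]
contact_force: [0.1, 0.1, -2.5]
grip_width: 0.0542
```

```bash
python3 -c "
from h import *
plan([0.4846,0.1575,0.250],98,False)
f=grab('side','s13')
c=f['c'][180:320,150:350]; cv2.imwrite('pics/s13c.png',cv2.resize(c[:,:,::-1],None,fx=4,fy=4,interpolation=cv2.INTER_CUBIC))
"
```

```text
t 22.75 tcp [0.4813 0.1582 0.251 ] R [[-0.143, 0.99, 0.0], [0.99, 0.143, 0.002], [0.002, 0.001, -1.0]] F [ 0.1  0.1 -2.5] w 0.0542
yaw 98.2 tilt z [ 5.0e-04  2.4e-03 -1.0e+00] shift now-axes units [-0.01   0.026  0.009] |mm| 3.5
twist units [ 0.0004 -0.0011  0.0017] shift in final axes [-0.01   0.026  0.009]
j [ 0.05  0.49 -0.61  2.05  0.41  0.72  0.9 ]
```

View pics/s13c.png

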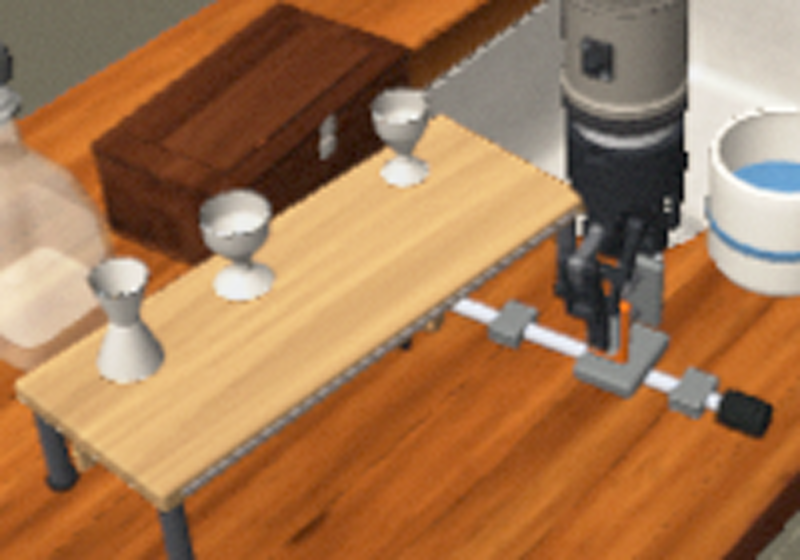

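The cork end still shows at (433,322), between the left jaw at (405,342) and the tube. I advance a little and squeeze.

apply_moves(dp=[[-0.01,0.04,0.01],[0,0,0],[0,0,0],[0,0,0],[0,0,0],[0,0,0],[0,0,0],[0,0,0],[0,0,0]], twist=[[0,0,0],[0,0,0],[0,0,0],[0,0,0],[0,0,0],[0,0,0],[0,0,0],[0,0,0],[0,0,0]], jaw=[94,94,120,150,180,255,255,255,255], grip_force=40)

```text
clock: 23.7
tcp_pos: [0.4841, 0.1589, 0.25]
orientation: [-2.054, -2.376, -0.002]
contact_force: [-0.1, -0.1, -1.9]
grip_width: 0.0236
```

```bash
python3 -c "
from h import *
plan([0.4846,0.1575,0.250],98,False)
"
```

```text
t 23.7 tcp [0.4841 0.1589 0.25  ] R [[-0.144, 0.99, -0.0], [0.99, 0.144, 0.002], [0.002, 0.0, -1.0]] F [-0.1 -0.1 -1.9] w 0.0236
yaw 98.31 tilt z [-0.      0.0018 -1.    ] shift now-axes units [-0.012  0.003  0.   ] |mm| 1.5
twist units [ 0.0001 -0.0009  0.0026] shift in final axes [-0.012  0.003  0.   ]
j [ 0.05  0.49 -0.6   2.04  0.41  0.73  0.9 ]
```

apply_moves(dp=[[0,0,-0.05],[0,0,-0.07],[0,0,0],[0,0,0]], twist=[[0,0,0],[0,0,0],[0,0,0],[0,0,0]], jaw=[255,255,255,255])

```text
clock: 24.1
tcp_pos: [0.484, 0.1589, 0.2659]
orientation: [-2.054, -2.375, -0.002]
contact_force: [-0.3, 0.1, -1.9]
grip_width: 0.0238
```

```bash
python3 -c "
from h import *
st()
f=grab('side','s14')
c=f['c'][180:320,150:350]; cv2.imwrite('pics/s14c.png',cv2.resize(c[:,:,::-1],None,fx=4,fy=4,interpolation=cv2.INTER_CUBIC))
"
```

```text
t 24.1 tcp [0.484  0.1589 0.2659] R [[-0.144, 0.99, -0.0], [0.99, 0.144, 0.002], [0.002, 0.0, -1.0]] F [-0.3  0.1 -1.9] w 0.0238
```

View pics/s14c.png

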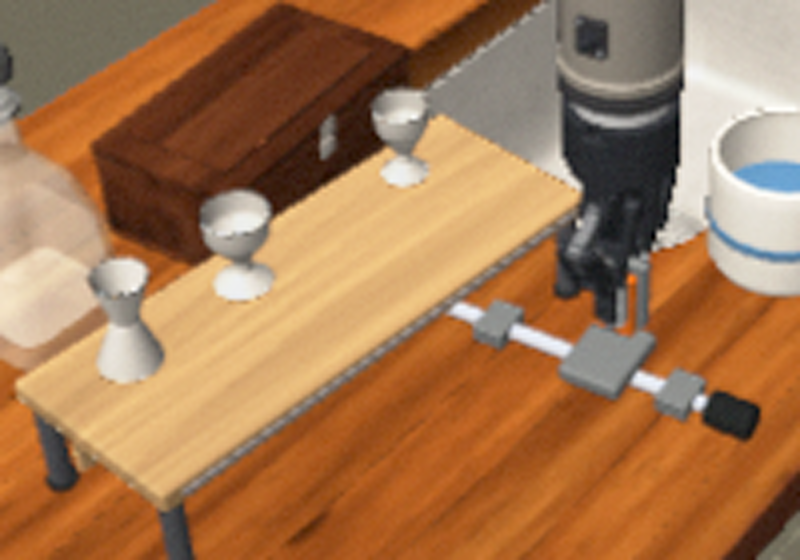

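apply_moves(dp=[[0.03,-0.15,0],[0.04,-0.15,0],[0.06,-0.15,0],[0.07,-0.15,0],[0.07,-0.12,0],[0.03,-0.04,0],[0,0,0],[0,0,0]], twist=[[0,0,0.01],[0,0,0.02],[0,0,0.03],[0,0,0.03],[0,0,0.02],[0,0,0],[0,0,0],[0,0,0]], jaw=[255,255,255,255,255,255,255,255])

```text
clock: 24.95
tcp_pos: [0.3902, 0.1896, 0.2657]
orientation: [-2.323, -2.114, -0.004]
contact_force: [0.1, 0.7, -1.8]
grip_width: 0.0239
```

```bash
python3 -c "
from h import *
plan([0.39,0.19,0.268],85,False)
f=grab('side','s15')
c=f['c'][180:320,150:350]; cv2.imwrite('pics/s15c.png',cv2.resize(c[:,:,::-1],None,fx=4,fy=4,interpolation=cv2.INTER_CUBIC))
"
```

```text
t 24.95 tcp [0.3902 0.1896 0.2657] R [[0.094, 0.996, 0.001], [0.996, -0.094, 0.002], [0.002, 0.001, -1.0]] F [ 0.1  0.7 -1.8] w 0.0239
yaw 84.61 tilt z [ 0.0013  0.0019 -1.    ] shift now-axes units [ 0.003 -0.002 -0.019] |mm| 2.3
twist units [ 0.0005 -0.001  -0.0033] shift in final axes [ 0.003 -0.002 -0.019]
j [-0.07  0.35 -0.61  2.2   0.33  0.67  0.57]
```

View pics/s15c.png

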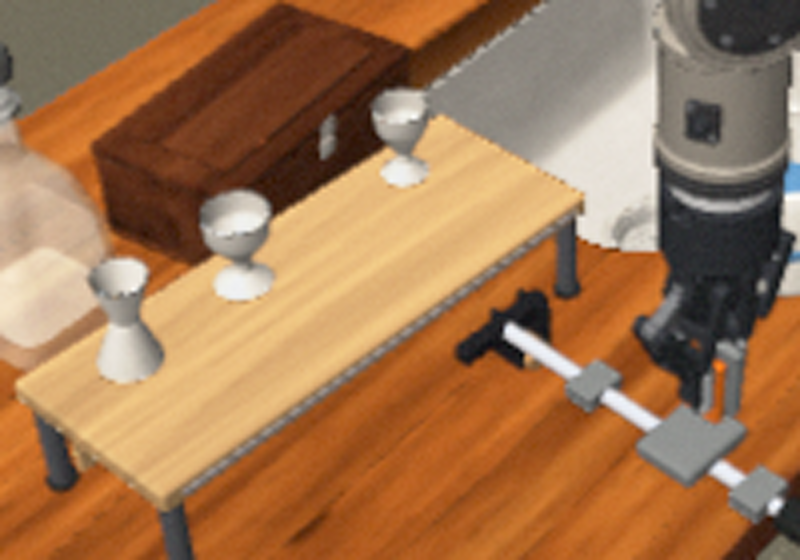

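apply_moves(dp=[[0.25,-0.02,0],[0.3,-0.08,0],[0.1,-0.1,-0.05],[0,0,-0.2],[0,0,-0.3],[0,0,-0.35],[0,0,-0.35],[0,0,-0.2],[0,0,0]], twist=[[0,0,0],[0,0,0],[0,0,0],[0,0,0],[0,0,0],[0,0,0],[0,0,0],[0,0,0],[0,0,0]], jaw=[255,255,255,255,255,255,255,255,255])

```text
clock: 25.9
tcp_pos: [0.3806, 0.2685, 0.4449]
orientation: [-2.329, -2.104, 0.0]
contact_force: [0.5, 0.1, -2.5]
grip_width: 0.0236
```

```bash
cat > jar.py <<'E'
from h import *
def jar(sv=None):
    f=grab('top',sv); s=grab('side')
    res=[]
    for g,win in [(f,(250,190,350,250)),(s,(290,170,400,270))]:
        h=cv2.cvtColor(g['c'],cv2.COLOR_RGB2HSV)
        b=blob((h[:,:,0]>95)&(h[:,:,0]<125)&(h[:,:,1]>90),win)
        if b is not None: print('blue px',np.round(b[0],1),b[1], 'rim-plane guess',np.round(onplane(g,*b[0],0.1),3))
    w=cloud(f); m=(w[...,2]>0.09)&(w[...,2]<0.11); b=blob(m,(250,190,350,250))
    if b is not None:
        P=np.argwhere(b[2])[:,::-1].astype(np.float32); c,rad=cv2.minEnclosingCircle(P); print('rim px',b[1],c,rad,'->',np.round(onplane(f,*c,0.1),4))
E
python3 -c "
from jar import *
plan([0.478,0.126,0.41],10,False)
jar('t16')
grab('side','s16')
"
```

```text
t 25.9 tcp [0.3806 0.2685 0.4449] R [[0.101, 0.995, -0.002], [0.995, -0.101, 0.002], [0.002, -0.002, -1.0]] F [ 0.5  0.1 -2.5] w 0.0236
yaw 84.2 tilt z [-0.0021  0.0022 -1.    ] shift now-axes units [-1.1    0.928  0.287] |mm| 176.1
twist units [-1.600e-03 -1.000e-04  6.183e-01] shift in final axes [0.593 1.311 0.291]
j [-0.09  0.15 -0.71  1.95  0.11  1.08  0.62]
blue px [303.8 226.8] [291 215  27  25 521] rim-plane guess [ 0.48  -0.043  0.1  ]
blue px [345.7 223.8] [334 221  24   7 121] rim-plane guess [ 0.464 -0.019  0.1  ]
rim px [250 190  23  10 177] (260.8863525390625, 193.0) 11.292250633239746 -> [0.5974 0.1114 0.1   ]
```

View pics/s16.png

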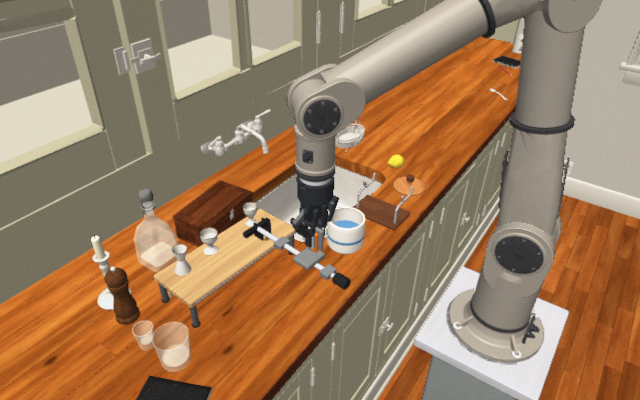

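View pics/t16.png

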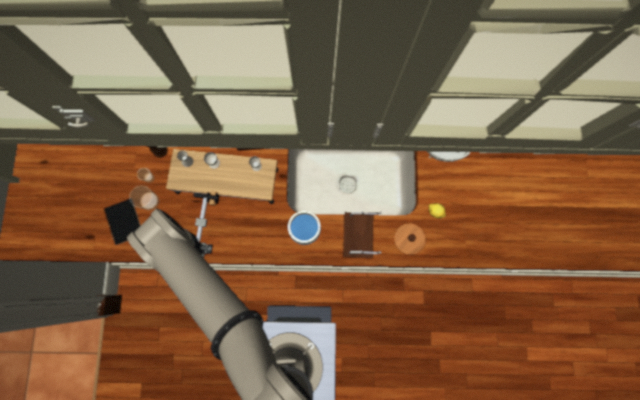

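apply_moves(dp=[[0,0,0],[0,0,0],[0,0,0],[0,0,0],[0,0,0],[0,0,0],[0,0,0],[0,0,0],[0,0,0],[0,0,0],[0,0,0]], twist=[[0,0,0.05],[0,0,0.069],[0,0,0.069],[0,0,0.069],[0,0,0.069],[0,0,0.069],[0,0,0.069],[0,0,0.069],[0,0,0.05],[0,0,0.03],[0,0,0]], jaw=[255,255,255,255,255,255,255,255,255,255,255])

```text
clock: 27.15
tcp_pos: [0.3771, 0.2609, 0.416]
orientation: [3.112, 0.214, -0.076]
contact_force: [-0.5, 0.2, -2.8]
grip_width: 0.0235
```

```bash
python3 -c "
from jar import *
plan([0.4487,0.124,0.40],10,False)
"
```

```text
t 27.15 tcp [0.3771 0.2609 0.416 ] R [[0.989, 0.137, -0.047], [0.136, -0.99, -0.024], [-0.05, 0.018, -0.999]] F [-0.5  0.2 -2.8] w 0.0235
yaw 7.83 tilt z [-0.0472 -0.0244 -0.9986] shift now-axes units [0.442 1.209 0.133] |mm| 155.3
twist units [ 0.008   0.0241 -0.0179] shift in final axes [0.39  1.227 0.134]
j [-0.22  0.16 -0.57  1.99  0.08  1.06 -0.69]
```

apply_moves(dp=[[0.1,0.2,0],[0.1,0.35,0],[0.1,0.35,0],[0.1,0.33,0],[0,0,0.05],[0,0,0]], twist=[[0.008,0.024,-0.018],[0,0,0],[0,0,0],[0,0,0],[0,0,0],[0,0,0]], jaw=[255,255,255,255,255,255])

```text
clock: 27.75
tcp_pos: [0.4506, 0.1185, 0.401]
orientation: [3.125, 0.303, -0.02]
contact_force: [0.1, 0.8, -2.8]
grip_width: 0.0235
```

```bash
python3 -c "
from jar import *
plan([0.4487,0.124,0.36],10,False)
f=grab('top','t17'); c=f['c'][170:270,230:360]; cv2.imwrite('pics/t17c.png',cv2.resize(c[:,:,::-1],None,fx=5,fy=5,interpolation=cv2.INTER_CUBIC))
f=grab('side','s17'); c=f['c'][150:270,260:400]; cv2.imwrite('pics/s17c.png',cv2.resize(c[:,:,::-1],None,fx=5,fy=5,interpolation=cv2.INTER_CUBIC))
"
```

```text
t 27.75 tcp [0.4506 0.1185 0.401 ] R [[0.981, 0.192, -0.012], [0.192, -0.981, -0.003], [-0.013, 0.001, -1.0]] F [ 0.1  0.8 -2.8] w 0.0235
yaw 11.07 tilt z [-0.0124 -0.003  -0.9999] shift now-axes units [-0.002 -0.048  0.342] |mm| 41.4
twist units [0.0003 0.0061 0.0089] shift in final axes [-0.008 -0.048  0.342]
j [ 0.01  0.17 -0.44  2.01  0.08  0.99 -0.28]
```

View pics/t17c.png

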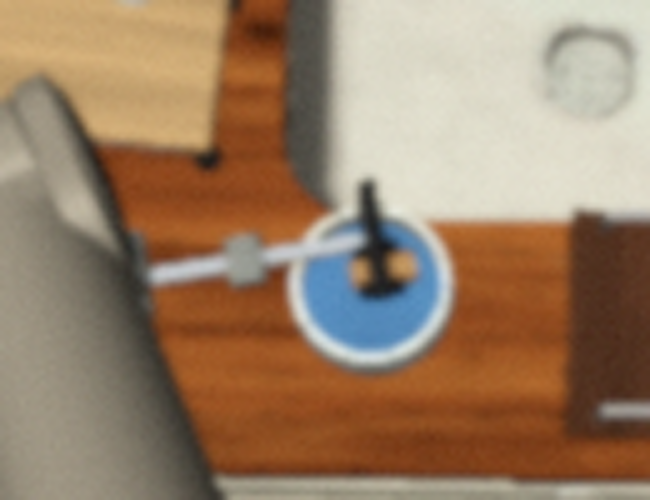

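View pics/s17c.png

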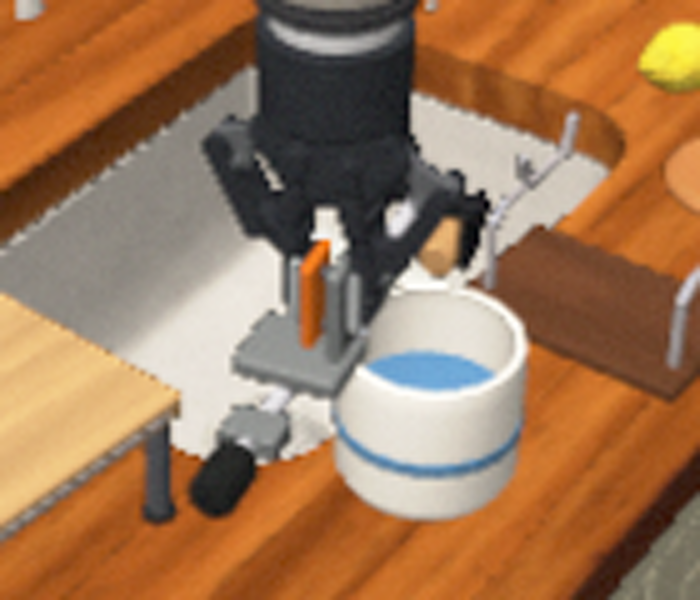

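The cork is clamped between the jaws, seen from above at crop (385,265), and sits over the jar. I lower it and release.

apply_moves(dp=[[0,-0.048,0.15],[0,0,0.17],[0,0,0],[0,0,0]], twist=[[0,0.006,0.009],[0,0,0],[0,0,0],[0,0,0]], jaw=[255,255,255,255])

```text
clock: 28.25
tcp_pos: [0.4482, 0.1297, 0.3634]
orientation: [-3.127, -0.29, -0.004]
contact_force: [0.4, -0.0, -2.1]
grip_width: 0.0237
```

```bash
python3 -c "
from jar import *
plan([0.4487,0.124,0.36],10,False)
f=grab('side','s18'); c=f['c'][150:270,260:400]; cv2.imwrite('pics/s18c.png',cv2.resize(c[:,:,::-1],None,fx=5,fy=5,interpolation=cv2.INTER_CUBIC))
"
```

```text
t 28.25 tcp [0.4482 0.1297 0.3634] R [[0.983, 0.184, 0.003], [0.184, -0.983, 0.001], [0.003, -0.001, -1.0]] F [ 0.4 -0.  -2.1] w 0.0237
yaw 10.6 tilt z [ 0.0026  0.0014 -1.    ] shift now-axes units [-0.005  0.048  0.028] |mm| 6.7
twist units [-0.0004 -0.0014  0.005 ] shift in final axes [-0.004  0.048  0.028]
j [-0.02  0.22 -0.44  2.06  0.12  0.89 -0.35]
```

View pics/s18c.png

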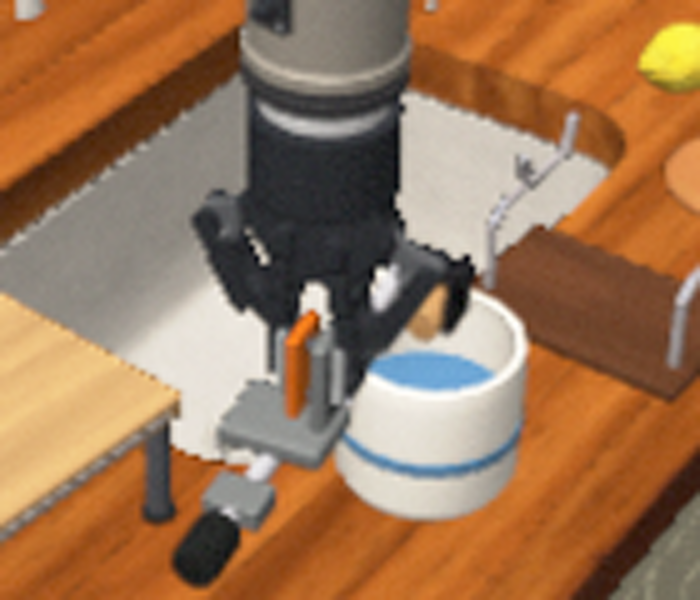

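apply_moves(dp=[[0,0.05,0.02],[0,0,0],[0,0,0],[0,0,0],[0,0,0],[0,0,0],[0,0,0],[0,0,0],[0,0,0],[0,0,0]], twist=[[0,0,0],[0,0,0],[0,0,0],[0,0,0],[0,0,0],[0,0,0],[0,0,0],[0,0,0],[0,0,0],[0,0,0]], jaw=[255,255,100,100,100,100,100,100,100,100])

```text
clock: 29.3
tcp_pos: [0.4501, 0.1239, 0.3637]
orientation: [-3.126, -0.291, -0.012]
contact_force: [-0.3, 0.2, -1.8]
grip_width: 0.0518
```

```bash
python3 -c "
from jar import *
st()
f=grab('side','s19'); c=f['c'][150:270,260:400]; cv2.imwrite('pics/s19c.png',cv2.resize(c[:,:,::-1],None,fx=5,fy=5,interpolation=cv2.INTER_CUBIC))
f=grab('top','t19'); c=f['c'][170:270,230:360]; cv2.imwrite('pics/t19c.png',cv2.resize(c[:,:,::-1],None,fx=5,fy=5,interpolation=cv2.INTER_CUBIC))
"
```

```text
t 29.3 tcp [0.4501 0.1239 0.3637] R [[0.983, 0.184, 0.007], [0.184, -0.983, 0.002], [0.008, -0.001, -1.0]] F [-0.3  0.2 -1.8] w 0.0518
```

View pics/s19c.png

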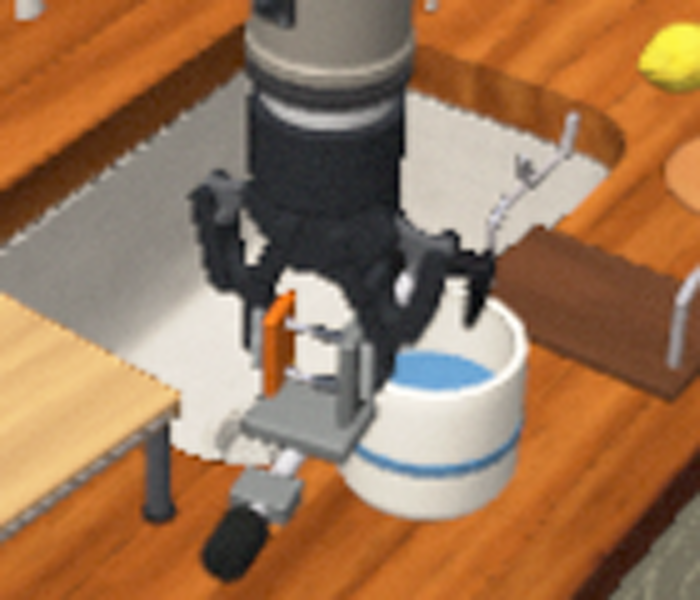

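View pics/t19c.png

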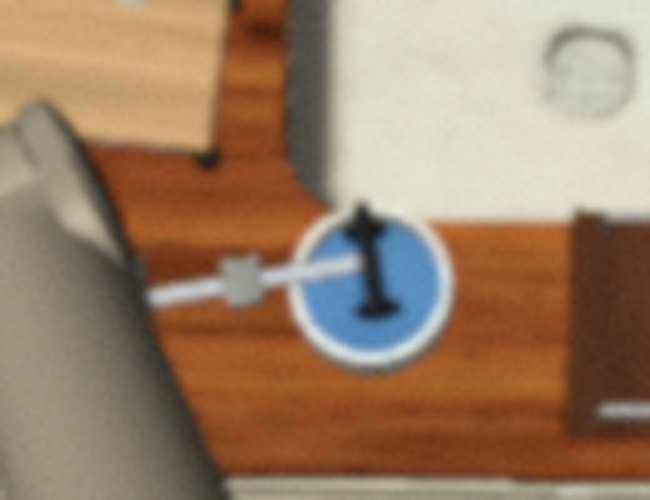

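apply_moves(dp=[[0,0,-0.2],[0,-0.1,-0.3],[0,-0.35,-0.2],[0,-0.4,0],[0,-0.4,0],[0,0,0]], twist=[[0,0,0],[0,0,0],[0,0,0],[0,0,0],[0,0,0],[0,0,0]], jaw=[100,100,100,100,100,100])

```text
clock: 30.0
tcp_pos: [0.4215, 0.2744, 0.4513]
orientation: [-3.125, -0.28, -0.011]
contact_force: [0.1, -0.7, -2.4]
grip_width: 0.0521
```

```bash
python3 -c "
from jar import *
st()
f=grab('side','s20'); c=f['c'][150:270,260:400]; cv2.imwrite('pics/s20c.png',cv2.resize(c[:,:,::-1],None,fx=5,fy=5,interpolation=cv2.INTER_CUBIC))
f=grab('top','t20'); c=f['c'][170:270,230:360]; cv2.imwrite('pics/t20c.png',cv2.resize(c[:,:,::-1],None,fx=5,fy=5,interpolation=cv2.INTER_CUBIC))
grab('wrist','w20')
"
```

```text
t 30.0 tcp [0.4215 0.2744 0.4513] R [[0.984, 0.178, 0.007], [0.178, -0.984, 0.005], [0.007, -0.004, -1.0]] F [ 0.1 -0.7 -2.4] w 0.0521
```

View pics/t20c.png

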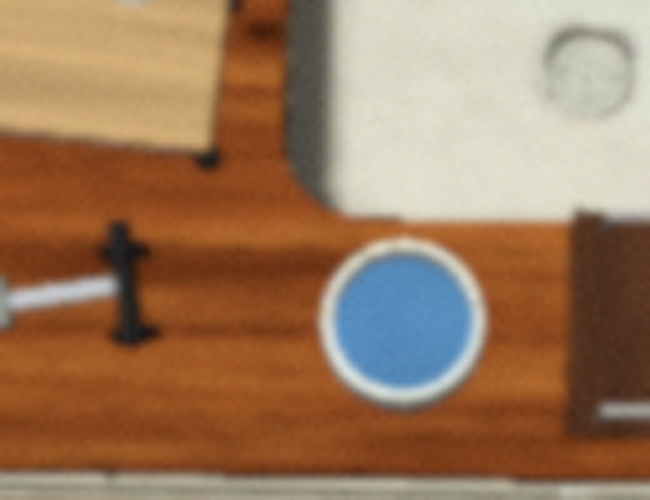

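View pics/w20.png

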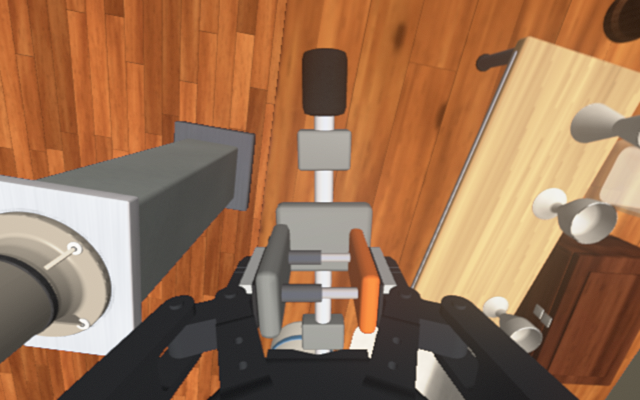

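```bash
python3 -c "
from jar import *
f=grab('top'); w=cloud(f)
u0,v0=230+403/5,170+322/5
print(u0,v0,w[int(v0)-10:int(v0)+11:2,int(u0)-12:int(u0)+13:3,2].round(3))
print('jar',onplane(f,u0,v0,0.1))
"
```

```text
310.6 234.4 [[0.101 0.05  0.048 0.052 0.053 0.054 0.055 0.049 0.103]
 [0.068 0.051 0.047 0.052 0.053 0.049 0.048 0.052 0.079]
 [0.052 0.049 0.053 0.053 0.05  0.052 0.047 0.052 0.05 ]
 [0.053 0.053 0.049 0.05  0.053 0.052 0.053 0.048 0.053]
 [0.055 0.052 0.046 0.049 0.054 0.053 0.051 0.053 0.054]
 [0.056 0.048 0.059 0.055 0.047 0.054 0.05  0.055 0.048]
 [0.052 0.056 0.05  0.053 0.043 0.048 0.054 0.055 0.052]
 [0.053 0.047 0.055 0.048 0.055 0.051 0.052 0.049 0.05 ]
 [0.052 0.047 0.045 0.056 0.049 0.05  0.051 0.054 0.053]
 [0.101 0.05  0.053 0.049 0.051 0.054 0.049 0.05  0.102]
 [0.106 0.053 0.048 0.05  0.053 0.048 0.049 0.05  0.092]]
jar [ 0.45324597 -0.0670677   0.1       ]
```

View pics/s20c.png

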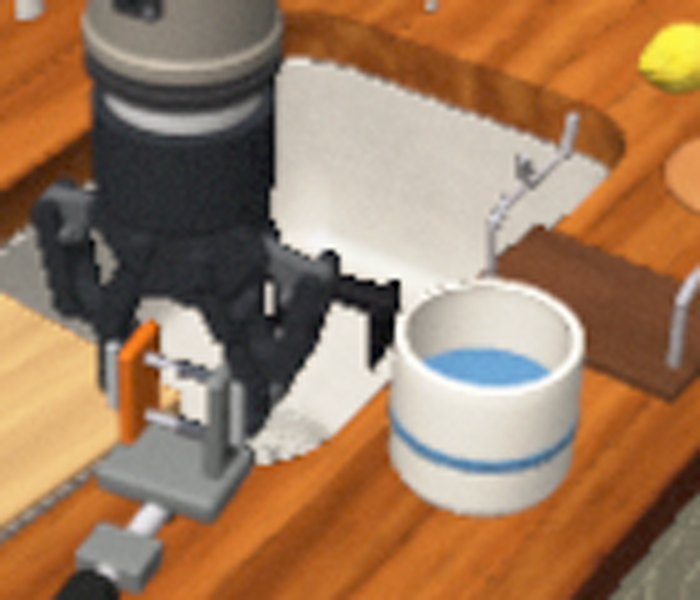

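View pics/s20.png

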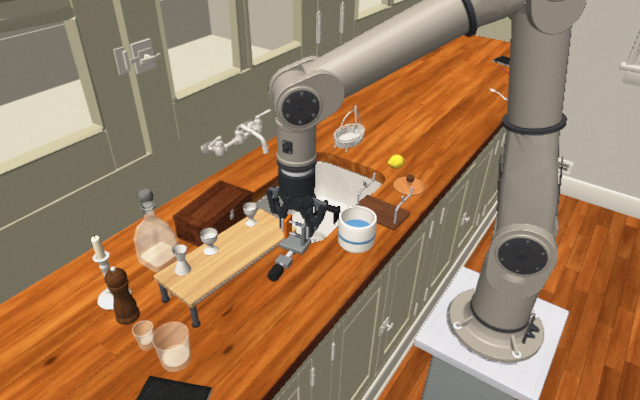

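View pics/t20.png

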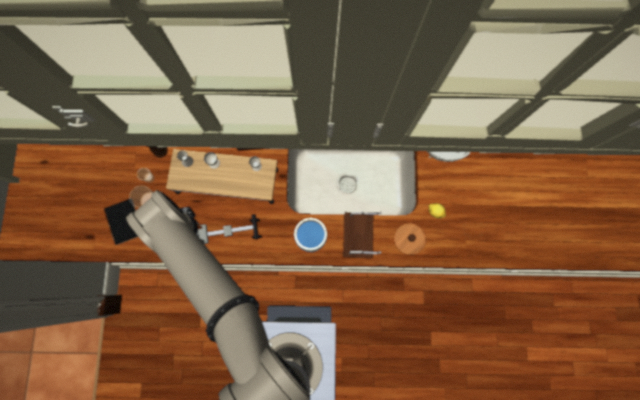

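```bash
python3 -c "
from h import *
f=dict(np.load('w7.npz'))
print('A near',onplane(f,254.2,168.5,.0115),'B near',onplane(f,405.8,179.5,.0115))
I=cv2.imread('pics/w6.png'); c=I[120:200,220:440]; cv2.imwrite('pics/w6c.png',cv2.resize(c,None,fx=3.6,fy=3.6,interpolation=cv2.INTER_CUBIC))
c=f['c'][150:210,370:430,::-1]; cv2.imwrite('pics/w7b.png',cv2.resize(c,None,fx=10,fy=10,interpolation=cv2.INTER_CUBIC))
"
```

```text
A near [0.63976009 0.17339434 0.0115    ] B near [0.66891497 0.35525434 0.0115    ]
```

View pics/w6c.png

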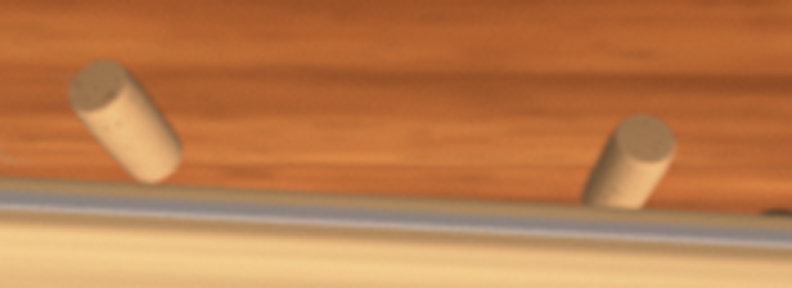

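View pics/w7b.png

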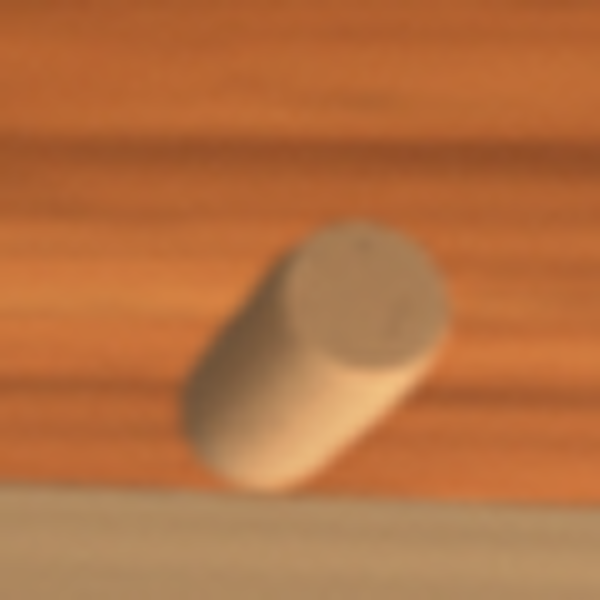

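```bash
python3 -c "
from h import *
f=dict(np.load('w7.npz'))
n=onplane(f,406.8,179.3,.0115);q=onplane(f,396.4,190.5,.0115)
print('B near',n,'far',q,np.degrees(np.arctan2(*(q-n)[[1,0]])),np.linalg.norm(q-n))
H=grab('wrist') # for hand_eye
o=r.get_obs();fr=r.grab_frame('wrist');Hm=np.array(fr['hand_eye'])
T=np.eye(4);T[:3,:3]=Ro.from_rotvec([1.74,1.731,.733]).as_matrix();T[:3,3]=[.3968,.2604,.2898]
C=np.linalg.inv(T@Hm);g=dict(K=f['K'],R=C[:3,:3],t=C[:3,3])
print('w6 B near',onplane(g,398.6,158.9,.0115), tri(f,(406.8,179.3),g,(398.6,158.9)))
print('w6 A near',onplane(g,220+98/3.6,120+88/3.6,.0115), 'far',onplane(g,220+153/3.6,120+155/3.6,.0115))
"
```

```text
B near [0.66821589 0.35629087 0.0115    ] far [0.7098612  0.35338259 0.0115    ] -3.994745278907875 0.041746736494588155
w6 B near [0.66785047 0.35588122 0.0115    ] (array([0.66716183, 0.35582171, 0.01192966]), np.float64(0.00029729924987974016))
w6 A near [0.63903158 0.17312887 0.0115    ] far [0.67939506 0.18353957 0.0115    ]
```

apply_moves(dp=[[0,0,0],[0,0,0],[0,0,0],[0,0,0],[0,0,0],[0,0,0],[0,0,0],[0,0,0],[0,0,0],[0,0,0],[0,0,0]], twist=[[0,0,-0.05],[0,0,-0.069],[0,0,-0.069],[0,0,-0.069],[0,0,-0.069],[0,0,-0.069],[0,0,-0.069],[0,0,-0.069],[0,0,-0.05],[0,0,-0.03],[0,0,0]], jaw=[98,98,98,98,98,98,98,98,98,98,98])

```text
clock: 31.4
tcp_pos: [0.4295, 0.2521, 0.4479]
orientation: [2.315, 2.11, -0.004]
contact_force: [-0.3, 0.2, -2.3]
grip_width: 0.0525
```

```bash
python3 -c "
from jar import *
plan([0.39,0.385,0.40],84,False)
"
```

```text
t 31.4 tcp [0.4295 0.2521 0.4479] R [[0.093, 0.996, 0.004], [0.996, -0.092, -0.009], [-0.008, 0.005, -1.0]] F [-0.3  0.2 -2.3] w 0.0525
yaw 84.69 tilt z [ 0.0043 -0.0089 -1.    ] shift now-axes units [ 1.076 -0.432  0.387] |mm| 146.7
twist units [0.0025 0.004  0.0058] shift in final axes [ 1.067 -0.443  0.399]
j [-0.04  0.21 -0.71  1.88  0.16  1.11  0.67]
```

apply_moves(dp=[[0.2,-0.1,0],[0.35,-0.15,0],[0.35,-0.13,0],[0.17,-0.06,0],[0,0,0.3],[0,0,0.35],[0,0,0.35],[0,0,0.2],[0,0,0],[0,0,0]], twist=[[0,0.004,0.006],[0,0,0],[0,0,0],[0,0,0],[0,0,0],[0,0,0],[0,0,0],[0,0,0],[0,0,0],[0,0,0]], jaw=[98,98,98,98,98,98,98,98,98,98])

```text
clock: 32.4
tcp_pos: [0.3975, 0.3834, 0.2993]
orientation: [2.371, 2.051, 0.01]
contact_force: [-0.2, 0.5, -1.4]
grip_width: 0.0525
```

```bash
python3 -c "
from jar import *
plan([0.39,0.385,0.25],84,False)
f=grab('side','s21')
"
```

```text
t 32.4 tcp [0.3975 0.3834 0.2993] R [[0.144, 0.99, 0.01], [0.99, -0.144, -0.001], [0.0, 0.01, -1.0]] F [-0.2  0.5 -1.4] w 0.0525
yaw 81.72 tilt z [ 0.0096 -0.0011 -1.    ] shift now-axes units [ 0.004 -0.067  0.41 ] |mm| 49.8
twist units [ 0.0046 -0.0001 -0.019 ] shift in final axes [ 0.006 -0.063  0.41 ]
j [-0.36  0.49 -0.67  1.91  0.4   0.87  0.19]
```

View pics/s21.png

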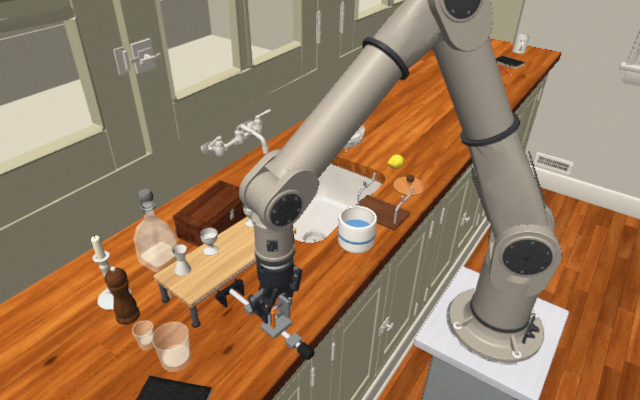

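apply_moves(dp=[[0,-0.06,0.2],[0,0,0.17],[0,0,0],[0,0,0]], twist=[[0.005,0,-0.019],[0.004,0,0],[0,0,0],[0,0,0]], jaw=[97,97,97,97])

```text
clock: 32.85
tcp_pos: [0.3938, 0.3863, 0.2618]
orientation: [-2.334, -2.093, -0.011]
contact_force: [0.4, -0.2, -1.8]
grip_width: 0.0528
```

```bash
python3 -c "
from jar import *
plan([0.39,0.385,0.25],84,False)
plan([0.514,0.372,0.25],84,False)
f=grab('side','s22')
c=f['c'][180:320,150:350]; cv2.imwrite('pics/s22c.png',cv2.resize(c[:,:,::-1],None,fx=4,fy=4,interpolation=cv2.INTER_CUBIC))
w=cloud(f); v=f['c'].max(2)
m=(v<60)&(w[...,2]>0.02)&(w[...,2]<0.07)
b=blob(m,(200,270,250,320)); Q=w[b[2]]; print(b[0],b[1],np.round(np.percentile(Q,[1,50,99],axis=0),3))
"
```

```text
t 32.85 tcp [0.3938 0.3863 0.2618] R [[0.109, 0.994, 0.001], [0.994, -0.109, 0.009], [0.01, 0.0, -1.0]] F [ 0.4 -0.2 -1.8] w 0.0528
yaw 83.77 tilt z [ 0.0011  0.0095 -1.    ] shift now-axes units [-0.015 -0.03   0.098] |mm| 12.4
twist units [ 0.     -0.0046 -0.002 ] shift in final axes [-0.014 -0.03   0.098]
j [-0.38  0.54 -0.66  1.94  0.45  0.8   0.18]
t 32.85 tcp [0.3938 0.3863 0.2618] R [[0.109, 0.994, 0.001], [0.994, -0.109, 0.009], [0.01, 0.0, -1.0]] F [ 0.4 -0.2 -1.8] w 0.0528
yaw 83.77 tilt z [ 0.0011  0.0095 -1.    ] shift now-axes units [-0.011  1.009  0.098] |mm| 121.7
twist units [ 0.     -0.0046 -0.002 ] shift in final axes [-0.014  1.009  0.098]
j [-0.38  0.54 -0.66  1.94  0.45  0.8   0.18]
[229.53875969 305.45736434] [216 294  28  26 258] [[0.542 0.338 0.024]
 [0.557 0.378 0.056]
 [0.572 0.411 0.062]]
```

View pics/s22c.png

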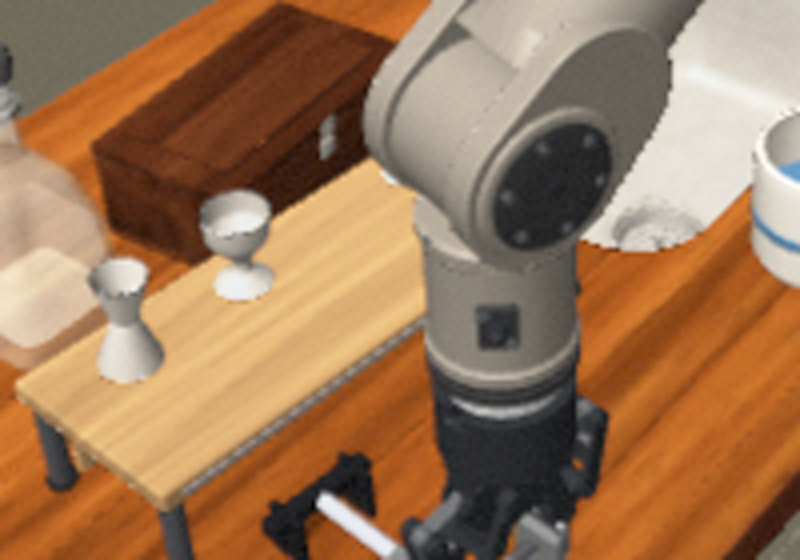

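apply_moves(dp=[[-0.01,0.08,0.05],[-0.01,0.15,0.04],[-0.005,0.17,0],[0,0.17,0],[0,0.15,0],[0,0,0],[0,0,0]], twist=[[0,-0.0046,-0.002],[0,0,0],[0,0,0],[0,0,0],[0,0,0],[0,0,0],[0,0,0]], jaw=[95,95,95,95,95,95,95])

```text
clock: 33.6
tcp_pos: [0.492, 0.3715, 0.254]
orientation: [2.337, 2.092, 0.012]
contact_force: [-0.4, -0.4, -1.5]
grip_width: 0.0536
```

```bash
python3 -c "
from jar import *
plan([0.514,0.371,0.25],84,False)
"
```

```text
t 33.6 tcp [0.492  0.3715 0.254 ] R [[0.11, 0.994, 0.009], [0.994, -0.11, 0.002], [0.003, 0.009, -1.0]] F [-0.4 -0.4 -1.5] w 0.0536
yaw 83.66 tilt z [ 0.0092  0.0016 -1.    ] shift now-axes units [0.016 0.182 0.035] |mm| 22.4
twist units [ 0.0043 -0.0012 -0.0028] shift in final axes [0.015 0.183 0.033]
j [-0.3   0.63 -0.61  1.79  0.47  0.86  0.32]
```

apply_moves(dp=[[0.008,0.09,0.02],[0.008,0.09,0.015],[0,0,0],[0,0,0]], twist=[[0.004,-0.001,-0.003],[0,0,0],[0,0,0],[0,0,0]], jaw=[95,95,95,95])

```text
clock: 34.0
tcp_pos: [0.515, 0.3711, 0.2492]
orientation: [-2.332, -2.104, 0.001]
contact_force: [-0.9, -0.3, -1.8]
grip_width: 0.0537
```

```bash
python3 -c "
from jar import *
plan([0.514,0.371,0.25],84,False)
"
```

```text
t 34.0 tcp [0.515  0.3711 0.2492] R [[0.103, 0.995, -0.001], [0.995, -0.103, -0.0], [-0.0, -0.001, -1.0]] F [-0.9 -0.3 -1.8] w 0.0537
yaw 84.12 tilt z [-8.e-04 -1.e-04 -1.e+00] shift now-axes units [-0.002 -0.008 -0.006] |mm| 1.3
twist units [-0.0004  0.0001  0.001 ] shift in final axes [-0.002 -0.008 -0.006]
j [-0.29  0.67 -0.61  1.74  0.47  0.89  0.36]
```

Positioned with no contact force. I squeeze and lift slightly.

apply_moves(dp=[[0,0,0],[0,0,0],[0,0,0],[0,0,0],[0,0,0],[0,0,0],[0,0,0],[0,0,-0.05],[0,0,-0.07],[0,0,0]], twist=[[0,0,0],[0,0,0],[0,0,0],[0,0,0],[0,0,0],[0,0,0],[0,0,0],[0,0,0],[0,0,0],[0,0,0]], jaw=[120,150,180,255,255,255,255,255,255,255], grip_force=40)

```text
clock: 35.0
tcp_pos: [0.5133, 0.372, 0.2652]
orientation: [-2.329, -2.107, 0.002]
contact_force: [0.0, 0.3, -2.1]
grip_width: 0.0235
```

apply_moves(dp=[[0,-0.1,0],[0,-0.17,0],[0,-0.17,0],[0,-0.17,0],[0,-0.17,0],[0,-0.17,0],[0,-0.17,0],[0,0,0],[0,0,0]], twist=[[0,0,0],[0,0,0],[0,0,0],[0,0,0],[0,0,0],[0,0,0],[0,0,0],[0,0,0],[0,0,0]], jaw=[255,255,255,255,255,255,255,255,255])

```text
clock: 35.9
tcp_pos: [0.3677, 0.3857, 0.2661]
orientation: [-2.326, -2.11, 0.002]
contact_force: [1.8, -0.7, -2.4]
grip_width: 0.0232
```

```bash
python3 -c "
from jar import *
plan([0.39,0.385,0.268],84,False)
f=grab('side','s23')
c=f['c'][220:340,150:310]; cv2.imwrite('pics/s23c.png',cv2.resize(c[:,:,::-1],None,fx=5,fy=5,interpolation=cv2.INTER_CUBIC))
"
```

```text
t 35.9 tcp [0.3677 0.3857 0.2661] R [[0.097, 0.995, -0.002], [0.995, -0.097, 0.0], [0.0, -0.002, -1.0]] F [ 1.8 -0.7 -2.4] w 0.0232
yaw 84.42 tilt z [-1.7e-03  3.0e-04 -1.0e+00] shift now-axes units [ 0.012  0.185 -0.016] |mm| 22.3
twist units [-0.0008 -0.      0.0035] shift in final axes [ 0.013  0.185 -0.016]
j [-0.39  0.51 -0.67  1.98  0.44  0.8   0.16]
```

View pics/s23c.png

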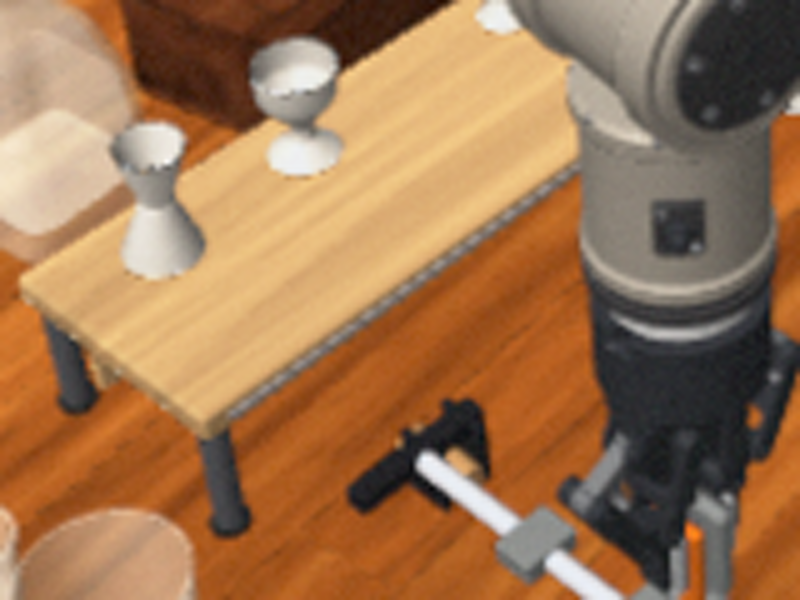

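The cork is held at crop (465,462). Next I raise it, turn and go to the jar's new place.

apply_moves(dp=[[0,0,-0.3],[0,0,-0.35],[0,0,-0.35],[0,0,-0.35],[0,0,-0.2],[0,0,0],[0,0,0],[0,0,0],[0,0,0],[0,0,0],[0,0,0],[0,0,0],[0,0,0],[0,0,0],[0,0,0],[0,0,0],[0,0,0]], twist=[[0,0,0],[0,0,0],[0,0,0],[0,0,0],[0,0,0],[0,0,0.05],[0,0,0.069],[0,0,0.069],[0,0,0.069],[0,0,0.069],[0,0,0.069],[0,0,0.069],[0,0,0.069],[0,0,0.069],[0,0,0.06],[0,0,0.03],[0,0,0]], jaw=[255,255,255,255,255,255,255,255,255,255,255,255,255,255,255,255,255])

```text
clock: 37.65
tcp_pos: [0.3785, 0.3802, 0.4601]
orientation: [-3.139, 0.068, 0.002]
contact_force: [-0.2, 0.2, -2.1]
grip_width: 0.0236
```

```bash
python3 -c "
from jar import *
plan([0.4533,0.103,0.42],0,False)
f=grab('top','t24'); 
h=cv2.cvtColor(f['c'],cv2.COLOR_RGB2HSV); b=blob((h[:,:,0]>95)&(h[:,:,0]<125)&(h[:,:,1]>90),(270,190,360,262)); print(b[0],b[1])
w=cloud(f)
m=(w[...,2]>0.085)&(w[...,2]<0.115); b=blob(m,(285,205,340,255)); P=np.argwhere(b[2])[:,::-1].astype(np.float32); c,rad=cv2.minEnclosingCircle(P); print(b[1],c,rad,onplane(f,*c,.1))
"
```

```text
t 37.65 tcp [0.3785 0.3802 0.4601] R [[0.999, -0.043, -0.001], [-0.043, -0.999, 0.002], [-0.001, -0.002, -1.0]] F [-0.2  0.2 -2.1] w 0.0236
yaw -2.47 tilt z [-0.0011  0.0016 -1.    ] shift now-axes units [0.722 2.281 0.33 ] |mm| 289.9
twist units [-0.0007  0.0005 -0.0205] shift in final axes [0.623 2.31  0.334]
j [-0.45  0.24 -0.54  1.79  0.13  1.14 -1.07]
[310.14583333 233.96969697] [297 222  27  25 528]
[294 218  33  33 182] (309.7671203613281, 233.86300659179688) 16.23356056213379 [ 0.45507064 -0.06414373  0.1       ]
```

View pics/t24.png

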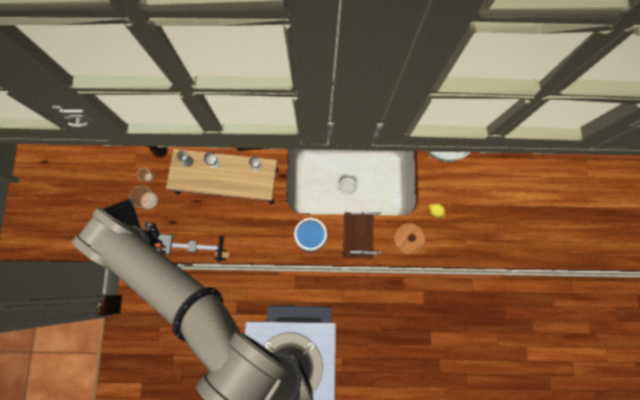

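apply_moves(dp=[[0.15,0.2,0],[0.15,0.35,0],[0.15,0.35,0],[0.1,0.38,0],[0.08,0.38,0],[0.05,0.38,0],[0,0.2,0],[0,0,0.1],[0,0,0]], twist=[[0,0,-0.02],[0,0,0],[0,0,0],[0,0,0],[0,0,0],[0,0,0],[0,0,0],[0,0,0],[0,0,0]], jaw=[255,255,255,255,255,255,255,255,255])

```text
clock: 38.6
tcp_pos: [0.4658, 0.1005, 0.4464]
orientation: [-3.136, -0.031, -0.0]
contact_force: [-1.0, 0.7, -1.9]
grip_width: 0.0236
```

```bash
python3 -c "
from jar import *
plan([0.4545,0.1035,0.362],0,False)
"
```

```text
t 38.6 tcp [0.4658 0.1005 0.4464] R [[1.0, 0.02, 0.0], [0.02, -1.0, 0.005], [0.0, -0.005, -1.0]] F [-1.   0.7 -1.9] w 0.0236
yaw 1.14 tilt z [ 1.0e-04  5.4e-03 -1.0e+00] shift now-axes units [-0.094 -0.023  0.703] |mm| 85.2
twist units [-0.0026 -0.0001  0.0095] shift in final axes [-0.094 -0.025  0.703]
j [-0.01  0.13 -0.36  1.94  0.05  1.08 -0.37]
```

apply_moves(dp=[[-0.08,-0.025,0.2],[0,0,0.25],[0,0,0.2],[0,0,0],[0,0,0]], twist=[[-0.0026,0,0.009],[0,0,0],[0,0,0],[0,0,0],[0,0,0]], jaw=[255,255,255,255,255])

```text
clock: 39.1
tcp_pos: [0.4564, 0.1102, 0.3681]
orientation: [-3.138, -0.022, -0.005]
contact_force: [0.8, 1.0, -1.7]
grip_width: 0.0236
```

```bash
python3 -c "
from jar import *
plan([0.4545,0.1035,0.362],0,False)
f=grab('top','t25'); c=f['c'][170:270,230:360]; cv2.imwrite('pics/t25c.png',cv2.resize(c[:,:,::-1],None,fx=5,fy=5,interpolation=cv2.INTER_CUBIC))
f=grab('side','s25'); c=f['c'][150:270,260:400]; cv2.imwrite('pics/s25c.png',cv2.resize(c[:,:,::-1],None,fx=5,fy=5,interpolation=cv2.INTER_CUBIC))
"
```

```text
t 39.1 tcp [0.4564 0.1102 0.3681] R [[1.0, 0.014, 0.003], [0.014, -1.0, 0.004], [0.003, -0.004, -1.0]] F [ 0.8  1.  -1.7] w 0.0236
yaw 0.8 tilt z [ 0.0032  0.0039 -1.    ] shift now-axes units [-0.016  0.056  0.051] |mm| 9.3
twist units [-0.0018 -0.0015  0.0066] shift in final axes [-0.016  0.056  0.051]
j [-0.04  0.21 -0.37  2.05  0.09  0.9  -0.45]
```

View pics/t25c.png

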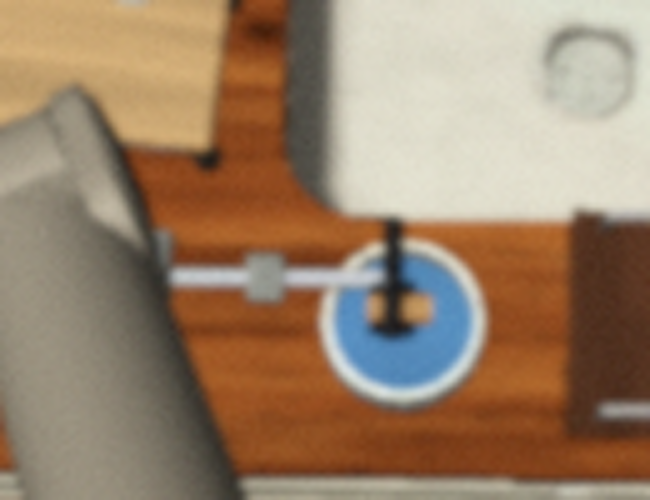

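View pics/s25c.png

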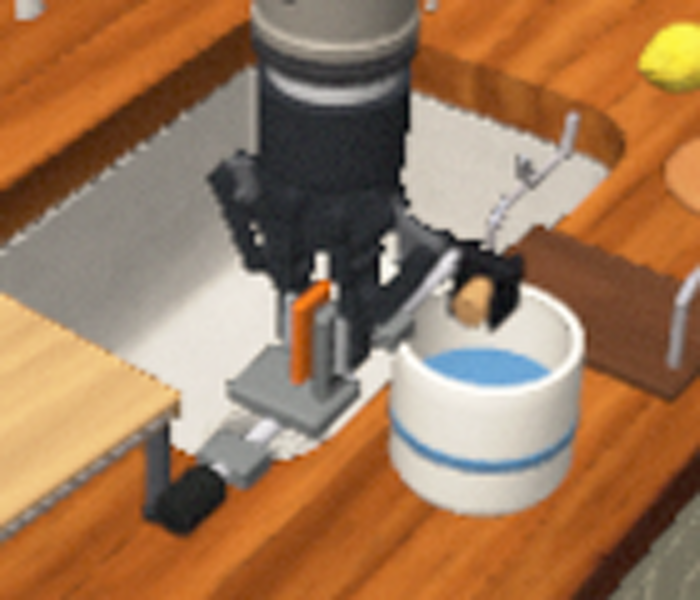

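apply_moves(dp=[[-0.04,0.05,0.03],[0,0,0],[0,0,0],[0,0,0],[0,0,0],[0,0,0],[0,0,0],[0,0,0],[0,0,0],[0,0,-0.2],[0,0,-0.35],[0,-0.1,-0.1],[0,-0.35,0],[0,-0.35,0],[0,-0.35,0],[0,0,0]], twist=[[0,0,0],[0,0,0],[0,0,0],[0,0,0],[0,0,0],[0,0,0],[0,0,0],[0,0,0],[0,0,0],[0,0,0],[0,0,0],[0,0,0],[0,0,0],[0,0,0],[0,0,0],[0,0,0]], jaw=[255,255,100,100,100,100,100,100,100,100,100,100,100,100,100,100])

```text
clock: 40.8
tcp_pos: [0.4503, 0.2443, 0.45]
orientation: [-3.135, -0.011, -0.017]
contact_force: [0.1, -0.1, -2.0]
grip_width: 0.0519
```

```bash
python3 -c "
from jar import *
st()
f=grab('top','t26'); c=f['c'][130:280,90:450]; cv2.imwrite('pics/t26c.png',cv2.resize(c[:,:,::-1],None,fx=2.2,fy=2.2,interpolation=cv2.INTER_CUBIC))
f=grab('side','s26'); c=f['c'][150:330,130:400]; cv2.imwrite('pics/s26c.png',cv2.resize(c[:,:,::-1],None,fx=2.9,fy=2.9,interpolation=cv2.INTER_CUBIC))
"
```

```text
t 40.8 tcp [0.4503 0.2443 0.45  ] R [[1.0, 0.007, 0.011], [0.007, -1.0, 0.006], [0.011, -0.006, -1.0]] F [ 0.1 -0.1 -2. ] w 0.0519
```

View pics/t26c.png

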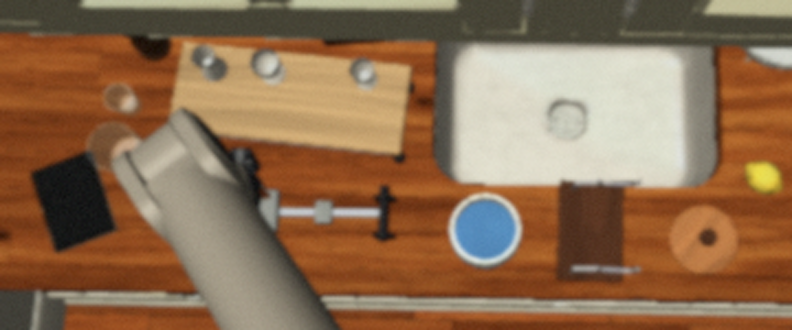

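View pics/s26c.png

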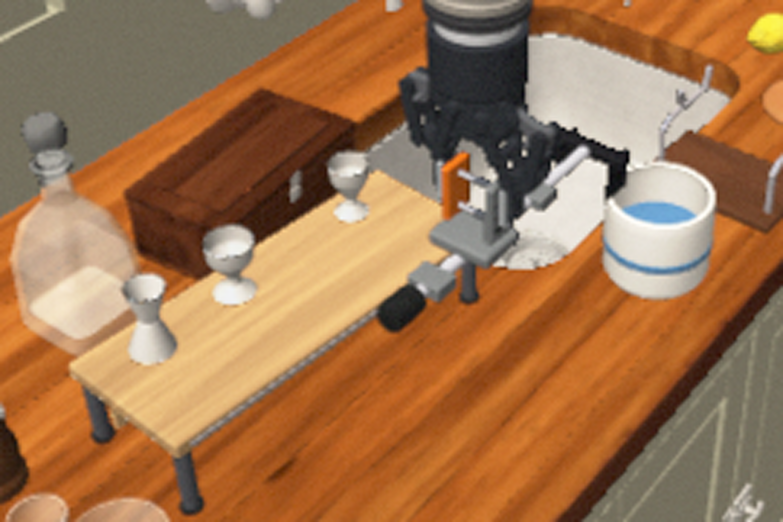

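apply_moves(dp=[[0,0,0],[0,0,0],[0,0,0],[0,0,0],[0,0,0],[0,0,0],[0,0,0],[0,0,0],[0,0,0],[0,0,0],[0,0,0],[0,0,0],[0,0,0]], twist=[[0,0,-0.05],[0,0,-0.069],[0,0,-0.069],[0,0,-0.069],[0,0,-0.069],[0,0,-0.069],[0,0,-0.069],[0,0,-0.069],[0,0,-0.069],[0,0,-0.069],[0,0,-0.06],[0,0,-0.02],[0,0,0]], jaw=[100,100,100,100,100,100,100,100,100,100,100,100,100])

```text
clock: 42.2
tcp_pos: [0.4553, 0.2169, 0.4451]
orientation: [2.168, 2.255, -0.012]
contact_force: [-0.2, 0.0, -2.6]
grip_width: 0.0518
```

```bash
python3 -c "
from jar import *
plan([0.4526,-0.2746,0.45],88.7,False)
"
```

```text
t 42.2 tcp [0.4553 0.2169 0.4451] R [[-0.039, 0.999, 0.005], [0.999, 0.039, -0.015], [-0.015, 0.004, -1.0]] F [-0.2  0.  -2.6] w 0.0518
yaw 92.25 tilt z [ 0.0046 -0.0151 -0.9999] shift now-axes units [-4.092 -0.184  0.02 ] |mm| 491.5
twist units [0.0022 0.0072 0.0296] shift in final axes [-4.095  0.07  -0.041]
j [ 0.    0.22 -0.66  1.87  0.16  1.11  0.89]
```

apply_moves(dp=[[-0.2,0,0],[-0.35,0.01,0],[-0.4,0.01,0],[-0.4,0.01,0],[-0.4,0.01,0],[-0.4,0.01,0],[-0.4,0.01,0],[-0.4,0.01,0],[-0.4,0,0],[-0.35,0,0],[-0.2,0,0],[0,0,0],[0,0,0]], twist=[[0.002,0.007,0.03],[0,0,0],[0,0,0],[0,0,0],[0,0,0],[0,0,0],[0,0,0],[0,0,0],[0,0,0],[0,0,0],[0,0,0],[0,0,0],[0,0,0]], jaw=[100,100,100,100,100,100,100,100,100,100,100,100,100])

```text
clock: 43.5
tcp_pos: [0.4394, -0.2772, 0.4452]
orientation: [2.29, 2.146, -0.003]
contact_force: [0.6, 0.7, -2.4]
grip_width: 0.0519
```

```bash
python3 -c "
from jar import *
plan([0.4526,-0.2746,0.36],88.7,False)
f=grab('wrist','w27')
"
```

```text
t 43.5 tcp [ 0.4394 -0.2772  0.4452] R [[0.065, 0.998, 0.001], [0.998, -0.065, -0.004], [-0.004, 0.001, -1.0]] F [ 0.6  0.7 -2.4] w 0.0519
yaw 86.28 tilt z [ 0.0011 -0.0036 -1.    ] shift now-axes units [0.031 0.107 0.71 ] |mm| 86.2
twist units [ 0.0006  0.0017 -0.0202] shift in final axes [0.024 0.109 0.71 ]
j [ 0.67  0.2  -0.26  1.86  0.06  1.09  1.89]
```

View pics/w27.png

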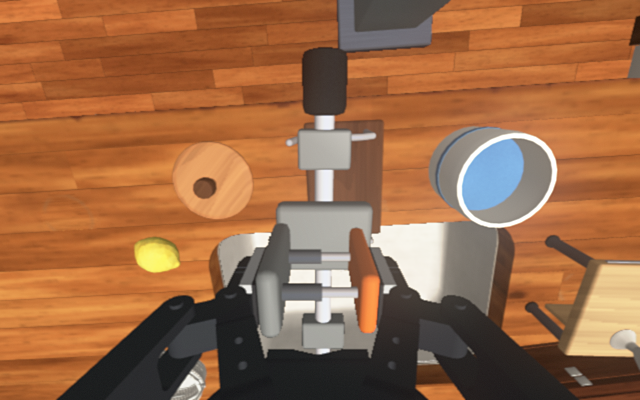

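```bash
cat > tube.py <<'E'
from h import *
f=grab('wrist'); o,R=st(); w=cloud(f); hp=o['tcp_pos']
for v in (125,185,190,330):
  row=w[v,290:360]; k=np.abs(row[:,2]-(hp[2]-.1594-.05+.006))<.012; q=row[k]; 
  if len(q): print(v,np.round((q-hp)@R,4).mean(0), 'world',q.mean(0).round(4),'edges',np.round(((q-hp)@R)[[0,-1],0],4))
E
python3 tube.py
```

```text
t 43.6 tcp [ 0.4398 -0.2763  0.4452] R [[0.062, 0.998, 0.001], [0.998, -0.062, -0.004], [-0.004, 0.001, -1.0]] F [ 1.3  1.5 -1.4] w 0.0524
125 [ 0.003115 -0.06967   0.204625] world [ 0.3707 -0.2696  0.2405] edges [-0.0025  0.009 ]
185 [ 0.0027     -0.03312778  0.20454444] world [ 0.4071 -0.2723  0.2406] edges [-0.0027  0.0081]
190 [ 0.00272778 -0.02972778  0.20494444] world [ 0.4105 -0.2725  0.2402] edges [-0.0027  0.0083]
330 [0.00285814 0.07813488 0.20243953] world [ 0.5181 -0.279   0.2429] edges [-0.0129  0.0188]
```

apply_moves(dp=[[0,0.1,0.15],[0,0,0.25],[0,0,0.2],[0,0,0],[0,0,0]], twist=[[0,0.0017,-0.022],[0,0,0],[0,0,0],[0,0,0],[0,0,0]], jaw=[100,100,100,100,100])

```text
clock: 44.1
tcp_pos: [0.4544, -0.2709, 0.3738]
orientation: [2.225, 2.212, 0.006]
contact_force: [0.1, 0.4, -1.6]
grip_width: 0.052
```

```bash
python3 -c "
from jar import *
plan([0.4526,-0.2775,0.36],88.7,False)
"; python3 tube.py
```

```text
t 44.1 tcp [ 0.4544 -0.2709  0.3738] R [[0.006, 1.0, 0.006], [1.0, -0.006, -0.0], [-0.0, 0.006, -1.0]] F [ 0.1  0.4 -1.6] w 0.052
yaw 89.64 tilt z [ 5.6e-03 -3.0e-04 -1.0e+00] shift now-axes units [-0.055 -0.015  0.115] |mm| 15.4
twist units [0.0027 0.0001 0.0079] shift in final axes [-0.055 -0.013  0.115]
j [ 0.65  0.29 -0.27  1.92  0.09  0.94  1.9 ]
t 44.15 tcp [ 0.4543 -0.2708  0.3739] R [[0.006, 1.0, 0.006], [1.0, -0.006, -0.0], [-0.0, 0.006, -1.0]] F [-0.3  0.2 -2.7] w 0.052
125 [ 0.00385 -0.06918  0.20511] world [ 0.3863 -0.2666  0.1684] edges [-0.0018  0.0097]
185 [ 0.00351667 -0.03256111  0.20494444] world [ 0.4229 -0.2672  0.1687] edges [-0.0019  0.009 ]
190 [ 0.00354444 -0.02921667  0.20519444] world [ 0.4263 -0.2672  0.1685] edges [-0.0019  0.0091]
330 [0.00386744 0.07816977 0.20193488] world [ 0.5336 -0.2675  0.1724] edges [-0.0118  0.0198]
```

apply_moves(dp=[[-0.058,-0.013,0.05],[0,0,0.05],[0,0,0],[0,0,0]], twist=[[0.0027,0,0.008],[0,0,0],[0,0,0],[0,0,0]], jaw=[100,100,100,100])

```text
clock: 44.55
tcp_pos: [0.4535, -0.2786, 0.3644]
orientation: [2.245, 2.19, 0.001]
contact_force: [-0.2, -0.3, -1.7]
grip_width: 0.0519
```

```bash
python3 -c "
from jar import *
plan([0.4526,-0.2775,0.292],88.7,False)
"
```

```text
t 44.55 tcp [ 0.4535 -0.2786  0.3644] R [[0.025, 1.0, 0.004], [1.0, -0.025, -0.003], [-0.003, 0.004, -1.0]] F [-0.2 -0.3 -1.7] w 0.0519
yaw 88.59 tilt z [ 0.0043 -0.0031 -1.    ] shift now-axes units [ 0.011 -0.01   0.603] |mm| 72.4
twist units [ 0.0021  0.0015 -0.0009] shift in final axes [ 0.009 -0.008  0.603]
j [ 0.65  0.3  -0.26  1.93  0.1   0.92  1.89]
```

apply_moves(dp=[[0.009,-0.008,0.12],[0,0,0.15],[0,0,0.1],[0,0,0],[0,0,0]], twist=[[0.004,0.0015,0],[0.003,0,0],[0,0,0],[0,0,0],[0,0,0]], jaw=[100,100,100,100,100])

```text
clock: 45.05
tcp_pos: [0.4523, -0.2774, 0.3169]
orientation: [-2.243, -2.188, 0.012]
contact_force: [0.8, 1.0, -1.5]
grip_width: 0.052
```

```bash
python3 -c "
from jar import *
plan([0.4526,-0.2775,0.292],88.7,False)
"; python3 tube.py
```

```text
t 45.05 tcp [ 0.4523 -0.2774  0.3169] R [[0.025, 1.0, -0.011], [1.0, -0.025, 0.001], [0.001, -0.011, -1.0]] F [ 0.8  1.  -1.5] w 0.052
yaw 88.58 tilt z [-1.120e-02  9.000e-04 -9.999e-01] shift now-axes units [-0.001  0.005  0.208] |mm| 24.9
twist units [-0.0053 -0.0003 -0.001 ] shift in final axes [-0.001  0.003  0.208]
j [ 0.64  0.36 -0.25  1.97  0.13  0.84  1.86]
t 45.1 tcp [ 0.4522 -0.2773  0.3169] R [[0.025, 1.0, -0.011], [1.0, -0.025, 0.001], [0.001, -0.011, -1.0]] F [ 0.4 -0.1 -1.7] w 0.0518
125 [ 0.003925 -0.06917   0.20494 ] world [ 0.3809 -0.2715  0.1128] edges [-0.0017  0.0098]
185 [ 0.00359444 -0.03266111  0.20442778] world [ 0.4173 -0.2728  0.1129] edges [-0.0018  0.0091]
190 [ 0.00362778 -0.02918889  0.20508333] world [ 0.4208 -0.2728  0.1122] edges [-0.0018  0.0091]
330 [0.00366429 0.07812619 0.2018119 ] world [ 0.5281 -0.2754  0.1142] edges [-0.0117  0.0197]
```

apply_moves(dp=[[-0.008,0.003,0.08],[0,0,0.08],[0,0,0.03],[0,0,0],[0,0,0]], twist=[[-0.005,0,0],[0,0,0],[0,0,0],[0,0,0],[0,0,0]], jaw=[100,100,100,100,100])

```text
clock: 45.6
tcp_pos: [0.4534, -0.2787, 0.2952]
orientation: [2.247, 2.192, 0.001]
contact_force: [0.4, -0.4, -2.9]
grip_width: 0.0519
```

```bash
python3 -c "
from jar import *
plan([0.4526,-0.2775,0.291],88.7,False)
"; python3 tube.py
```

```text
t 45.6 tcp [ 0.4534 -0.2787  0.2952] R [[0.025, 1.0, 0.002], [1.0, -0.025, -0.001], [-0.001, 0.002, -1.0]] F [ 0.4 -0.4 -2.9] w 0.0519
yaw 88.57 tilt z [ 0.0023 -0.0011 -1.    ] shift now-axes units [ 0.01  -0.007  0.035] |mm| 4.5
twist units [ 0.0011  0.0005 -0.0011] shift in final axes [ 0.01  -0.007  0.035]
j [ 0.64  0.39 -0.25  1.98  0.14  0.78  1.85]
t 45.65 tcp [ 0.4534 -0.2786  0.2953] R [[0.025, 1.0, 0.003], [1.0, -0.025, -0.001], [-0.001, 0.003, -1.0]] F [-0.6 -0.3 -0.6] w 0.052
125 [ 0.00396 -0.06935  0.20536] world [ 0.3847 -0.2732  0.0898] edges [-0.0017  0.0098]
185 [ 0.00361667 -0.03275556  0.20497222] world [ 0.4213 -0.2745  0.0903] edges [-0.0018  0.0091]
190 [ 0.00363889 -0.02944444  0.20505556] world [ 0.4246 -0.2745  0.0902] edges [-0.0018  0.0091]
330 [0.00667708 0.07846042 0.20251667] world [ 0.5326 -0.2742  0.093 ] edges [-0.0117  0.0313]
```

apply_moves(dp=[[0.008,-0.005,0.025],[0,0,0.012],[0,0,0],[0,0,0]], twist=[[0,0,0],[0,0,0],[0,0,0],[0,0,0]], jaw=[100,100,100,100])

```text
clock: 46.05
tcp_pos: [0.4531, -0.2776, 0.2915]
orientation: [2.246, 2.191, 0.002]
contact_force: [0.1, -0.6, -2.0]
grip_width: 0.0519
```

```bash
python3 tube.py
```

```text
t 46.1 tcp [ 0.4531 -0.2776  0.2915] R [[0.025, 1.0, 0.004], [1.0, -0.025, -0.002], [-0.002, 0.004, -1.0]] F [ 0.1  0.8 -2.2] w 0.0521
125 [ 0.00398  -0.069235  0.204885] world [ 0.3848 -0.2723  0.0864] edges [-0.0017  0.0098]
185 [ 0.00364444 -0.03260556  0.20488889] world [ 0.4214 -0.2736  0.0865] edges [-0.0017  0.0091]
190 [ 0.00366111 -0.02931111  0.20488333] world [ 0.4247 -0.2736  0.0865] edges [-0.0017  0.0092]
330 [0.00751  0.078838 0.202638] world [ 0.5329 -0.2725  0.0891] edges [-0.0117  0.0311]
```

apply_moves(dp=[[0,0,0.012],[0,0,0],[0,0,0],[0,0,0],[0,0,0],[0,0,0],[0,0,0],[0,0,0]], twist=[[0,0,0],[0,0,0],[0,0,0],[0,0,0],[0,0,0],[0,0,0],[0,0,0],[0,0,0]], jaw=[100,92,84,70,50,20,0,0])

```text
clock: 46.9
tcp_pos: [0.4539, -0.2781, 0.2915]
orientation: [2.244, 2.188, 0.003]
contact_force: [0.8, -0.6, 1.3]
grip_width: 0.0857
```

```bash
python3 tube.py; python3 -c "
from h import *
grab('wrist','w28')"
```

```text
t 46.95 tcp [ 0.4539 -0.2781  0.2915] R [[0.025, 1.0, 0.006], [1.0, -0.025, -0.003], [-0.003, 0.006, -1.0]] F [0.  0.5 0.2] w 0.0855
125 [-0.0008   -0.069255  0.20469 ] world [ 0.386  -0.2779  0.0864] edges [-0.0065  0.0049]
185 [-0.00051053 -0.03253684  0.20515263] world [ 0.4227 -0.2785  0.0861] edges [-0.0063  0.0053]
190 [-0.00082778 -0.02942778  0.20454444] world [ 0.4258 -0.2789  0.0868] edges [-0.0063  0.0046]
330 [0.003      0.07882128 0.20265106] world [ 0.5341 -0.2778  0.0893] edges [-0.0155  0.0309]
```

View pics/w28.png

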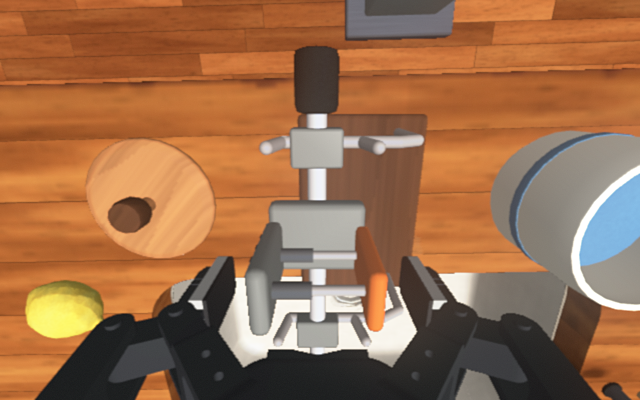

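The reacher hangs in both hooks and is released. I go up, then look under the shelf once more for a missed cork.

apply_moves(dp=[[0,0,-0.15],[0,0,-0.3],[0,0,-0.38],[0,0,-0.3],[0.3,0,0],[0.41,0,0],[0.41,0,0],[0.41,0,0],[0.41,0,0],[0.41,0,0],[0.41,0,0],[0.41,0,0],[0.41,0,0],[0.41,0,0],[0.41,0,0],[0.3,0,0],[0,0,0]], twist=[[0,0,0],[0,0,0],[0,0,0],[0,0,0],[0,0,0],[0,0,0],[0,0,0],[0,0,0],[0,0,0],[0,0,0],[0,0,0],[0,0,0],[0,0,0],[0,0,0],[0,0,0],[0,0,0],[0,0,0]], jaw=[0,0,0,0,0,0,0,0,0,0,0,0,0,0,0,0,0])

```text
clock: 48.7
tcp_pos: [0.4683, 0.2984, 0.4327]
orientation: [2.251, 2.176, 0.013]
contact_force: [-1.1, -0.9, 0.2]
grip_width: 0.0855
```

```bash
python3 -c "
from h import *
plan([0.40,0.26,0.29],90,False)"
```

```text
t 48.7 tcp [0.4683 0.2984 0.4327] R [[0.034, 0.999, 0.014], [0.999, -0.034, -0.002], [-0.001, 0.014, -1.0]] F [-1.1 -0.9  0.2] w 0.0855
yaw 88.05 tilt z [ 0.0137 -0.0018 -0.9999] shift now-axes units [-0.337 -0.575  1.182] |mm| 162.8
twist units [ 0.0066  0.0008 -0.0163] shift in final axes [-0.32  -0.57   1.189]
j [-0.15  0.32 -0.66  1.78  0.23  1.11  0.65]
```

apply_moves(dp=[[-0.15,-0.2,0.35],[-0.15,-0.2,0.35],[0,-0.15,0.35],[0,0,0],[0,0,0],[0,0,0],[0,0,0],[0,0,0],[0,0,0],[0,-0.15,0],[0,0,0]], twist=[[0,0,-0.016],[0,0,0],[0,0,0],[-0.07,0,0],[-0.07,0,0],[-0.07,0,0],[-0.07,0,0],[-0.07,0,0],[-0.07,0,0],[0,0,0],[0,0,0]], jaw=[0,0,0,0,0,0,0,0,0,0,0])

```text
clock: 49.8
tcp_pos: [0.3908, 0.2536, 0.2883]
orientation: [1.768, 1.756, 0.696]
contact_force: [-0.4, -0.4, -0.2]
grip_width: 0.0856
```

```bash
python3 -c "
from h import *
plan([0.40,0.26,0.29],90,False); grab('wrist','w29')"
```

```text
t 49.8 tcp [0.3908 0.2536 0.2883] R [[0.014, 0.717, 0.697], [1.0, 0.003, -0.022], [-0.017, 0.698, -0.716]] F [-0.4 -0.4 -0.2] w 0.0856
yaw 89.22 tilt z [ 0.6974 -0.022  -0.7163] shift now-axes units [0.054 0.065 0.043] |mm| 11.3
twist units [ 0.3686  0.0104 -0.0029] shift in final axes [ 0.053  0.077 -0.014]
j [-0.63  0.28 -0.3   2.34  1.59  0.68 -0.74]
```

View pics/w29.png

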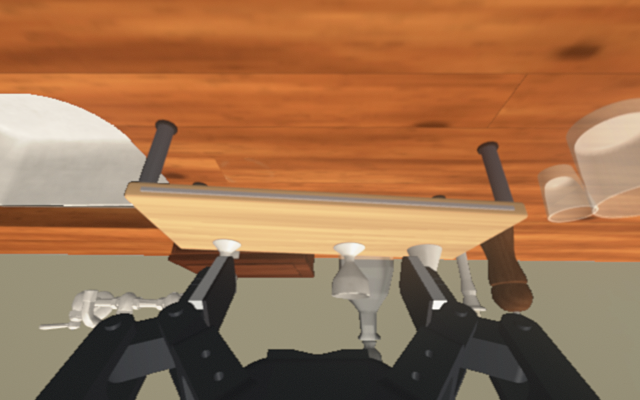

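The floor under the shelf is empty. The earlier lower view (w7) showed only two corks right back to the panel. Now the lid.

apply_moves(dp=[[0,0.2,-0.1],[0,0.2,0],[0,0,0],[0,0,0],[0,0,0],[0,0,0],[0,0,0],[0,0,0],[0,0.1,-0.35],[0,0.1,-0.35],[0,0,0]], twist=[[0,0,0],[0,0,0],[0.07,0,0],[0.07,0,0],[0.07,0,0],[0.07,0,0],[0.07,0,0],[0.03,0,0],[0,0,0],[0,0,0],[0,0,0]], jaw=[0,0,0,0,0,0,0,0,0,0,0])

```text
clock: 50.95
tcp_pos: [0.4448, 0.2478, 0.4286]
orientation: [2.198, 2.132, 0.084]
contact_force: [0.1, 0.9, 0.7]
grip_width: 0.0855
```

```bash
python3 -c "
from h import *
plan([0.457,-0.429,0.44],90,False)"
```

```text
t 50.95 tcp [0.4448 0.2478 0.4286] R [[0.031, 0.995, 0.094], [0.999, -0.029, -0.018], [-0.015, 0.094, -0.995]] F [0.1 0.9 0.7] w 0.0855
yaw 88.22 tilt z [ 0.0939 -0.0178 -0.9954] shift now-axes units [-5.635  0.276  0.016] |mm| 677.0
twist units [ 0.045   0.0078 -0.0145] shift in final axes [-5.64   0.101 -0.095]
j [-0.25  0.19 -0.45  1.92  0.19  1.    0.75]
```

apply_moves(dp=[[0,0.1,0],[-0.3,0,0],[-0.41,0,0],[-0.41,0,0],[-0.41,0,0],[-0.41,0,0],[-0.41,0,0],[-0.41,0,0],[-0.41,0,0],[-0.41,0,0],[-0.41,0,0],[-0.41,0,0],[-0.41,0,0],[-0.41,0,0],[-0.3,0,0],[0,0,0],[0,0,0]], twist=[[0.045,0.008,-0.0145],[0,0,0],[0,0,0],[0,0,0],[0,0,0],[0,0,0],[0,0,0],[0,0,0],[0,0,0],[0,0,0],[0,0,0],[0,0,0],[0,0,0],[0,0,0],[0,0,0],[0,0,0],[0,0,0]], jaw=[0,0,0,0,0,0,0,0,0,0,0,0,0,0,0,0,0])

```text
clock: 52.65
tcp_pos: [0.4568, -0.4349, 0.4295]
orientation: [2.214, 2.208, 0.055]
contact_force: [0.7, 0.1, -0.7]
grip_width: 0.0855
```

```bash
cat > knob.py <<'E'
from h import *
f=grab('wrist'); w=cloud(f); z=w[...,2]
h=cv2.cvtColor(f['c'],cv2.COLOR_RGB2HSV)
m=(z>0.035)&(z<0.07)&(h[:,:,1]<200)&~((h[:,:,0]>22)&(h[:,:,0]<40)&(h[:,:,1]>120))
n,l,s,c=cv2.connectedComponentsWithStats(m.astype(np.uint8))
for i in range(1,n):
    Q=w[l==i]
    if s[i,4]>60 and abs(np.median(Q[:,0])-.457)<.06 and abs(np.median(Q[:,1])+.43)<.06:
        e,rad=cv2.minEnclosingCircle(np.argwhere(l==i)[:,::-1].astype(np.float32)); print('knob px',e,rad,np.round(np.percentile(Q,[2,50,98],axis=0),4),'top plane',onplane(f,*e,.053),'mid plane',onplane(f,*e,.046))
m=(z>0.010)&(z<0.03); b=blob(m,(150,60,480,330)); e=cv2.minEnclosingCircle(np.argwhere(b[2])[:,::-1].astype(np.float32)); print('disc',b[1],e,np.round(onplane(f,*e[0],.018),4),np.median(w[b[2]][:,2]))
E
python3 -c "
from h import *
plan([0.457,-0.429,0.0555],90); grab('wrist','w30')"; python3 knob.py
```

```text
t 52.65 tcp [ 0.4568 -0.4349  0.4295] R [[0.002, 0.999, 0.035], [1.0, -0.003, 0.015], [0.015, 0.035, -0.999]] F [ 0.7  0.1 -0.7] w 0.0855
yaw 89.86 tilt z [ 0.0351  0.0148 -0.9993] shift now-axes units [ 0.022 -0.062  1.827] |mm| 219.4
twist units [ 0.0168 -0.0071 -0.0013] shift in final axes [0.049 0.002 1.828]
j [ 0.66  0.38  0.02  1.65 -0.04  1.1   2.26]
knob px (316.37274169921875, 160.6090850830078) 11.690071105957031 [[ 0.4424 -0.4437  0.0415]
 [ 0.454  -0.4316  0.0531]
 [ 0.4668 -0.4193  0.055 ]] top plane [ 0.45365427 -0.43113532  0.053     ] mid plane [ 0.45522749 -0.43106476  0.046     ]
disc [ 273  111   86   85 5312] ((315.8567810058594, 153.22671508789062), 42.921600341796875) [ 0.4516 -0.4314  0.018 ] 0.01842954768214032
```

View pics/w30.png

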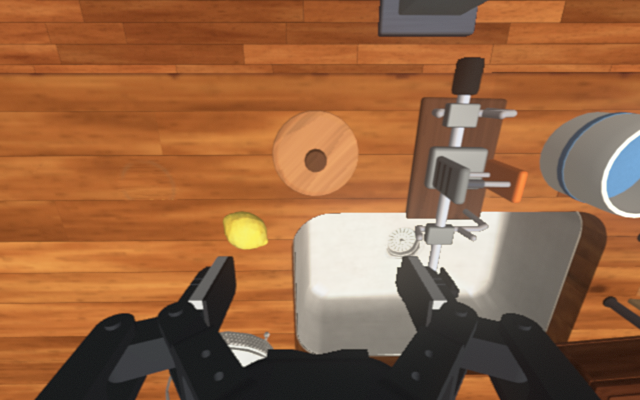

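apply_moves(dp=[[0.03,-0.025,0],[0,0,0.3],[0,0,0.38],[0,0,0.38],[0,0,0.3],[0,0,0],[0,0,0]], twist=[[0.0168,-0.007,0],[0,0,0],[0,0,0],[0,0,0],[0,0,0],[0,0,0],[0,0,0]], jaw=[0,0,0,0,0,0,0])

```text
clock: 53.45
tcp_pos: [0.4598, -0.4207, 0.2681]
orientation: [2.198, 2.232, 0.011]
contact_force: [0.4, -0.2, -0.3]
grip_width: 0.0854
```

```bash
python3 -c "
from h import *
plan([0.4535,-0.4312,0.202],90,False)"; python3 knob.py
```

```text
t 53.45 tcp [ 0.4598 -0.4207  0.2681] R [[-0.015, 1.0, 0.011], [1.0, 0.015, -0.001], [-0.001, 0.011, -1.0]] F [ 0.4 -0.2 -0.3] w 0.0854
yaw 90.87 tilt z [ 0.0111 -0.0011 -0.9999] shift now-axes units [-0.086 -0.06   0.55 ] |mm| 67.2
twist units [0.0053 0.0006 0.0072] shift in final axes [-0.087 -0.053  0.551]
j [ 0.64  0.54  0.    1.8  -0.01  0.79  2.24]
knob px (303.5, 212.743896484375) 20.750032424926758 [[ 0.4422 -0.4431  0.0408]
 [ 0.4526 -0.4311  0.0531]
 [ 0.4666 -0.4188  0.0547]] top plane [ 0.45232681 -0.43092824  0.053     ] mid plane [ 0.45511145 -0.43125717  0.046     ]
disc [  235   127   141   134 13500] ((305.0557861328125, 193.9017791748047), 70.37100219726562) [ 0.45   -0.4313  0.018 ] 0.01848775174337159
```

apply_moves(dp=[[-0.085,-0.055,0.15],[0,0,0.2],[0,0,0.15],[0,0,0],[0,0,0]], twist=[[0.005,0,0.007],[0.003,0,0],[0,0,0],[0,0,0],[0,0,0]], jaw=[0,0,0,0,0])

```text
clock: 54.0
tcp_pos: [0.4546, -0.4362, 0.2135]
orientation: [2.217, 2.21, -0.009]
contact_force: [-0.6, -1.2, -0.2]
grip_width: 0.085
```

```bash
python3 -c "
from h import *
plan([0.453,-0.4312,0.202],90,False)"
```

```text
t 54.0 tcp [ 0.4546 -0.4362  0.2135] R [[0.003, 1.0, 0.004], [1.0, -0.003, -0.012], [-0.012, 0.004, -1.0]] F [-0.6 -1.2 -0.2] w 0.085
yaw 89.82 tilt z [ 0.0036 -0.0118 -0.9999] shift now-axes units [ 0.043 -0.014  0.095] |mm| 12.6
twist units [ 0.0017  0.0056 -0.0015] shift in final axes [ 0.042 -0.014  0.096]
j [ 0.65  0.63  0.02  1.81 -0.    0.7   2.24]
```

apply_moves(dp=[[0.042,-0.012,0.05],[0,0,0.04],[0,0,0],[0,0,0]], twist=[[0.0017,0.0056,-0.0015],[0,0,0],[0,0,0],[0,0,0]], jaw=[0,0,0,0])

```text
clock: 54.4
tcp_pos: [0.4536, -0.4321, 0.2049]
orientation: [2.219, 2.218, 0.001]
contact_force: [-0.0, 0.3, -0.1]
grip_width: 0.0852
```

```bash
python3 -c "
from h import *
plan([0.453,-0.4312,0.202],90,False)"
```

```text
t 54.4 tcp [ 0.4536 -0.4321  0.2049] R [[0.001, 1.0, 0.003], [1.0, -0.001, -0.002], [-0.002, 0.003, -1.0]] F [-0.   0.3 -0.1] w 0.0852
yaw 89.96 tilt z [ 0.0034 -0.0022 -1.    ] shift now-axes units [ 0.008 -0.005  0.024] |mm| 3.1
twist units [ 0.0016  0.0011 -0.0004] shift in final axes [ 0.008 -0.005  0.025]
j [ 0.66  0.64  0.01  1.82 -0.01  0.69  2.24]
```

apply_moves(dp=[[0.008,-0.005,0.02],[0,0,0],[0,0,0],[0,0,0],[0,0,0],[0,0,0],[0,0,0],[0,0,0],[0,0,0]], twist=[[0.0016,0.001,0],[0,0,0],[0,0,0],[0,0,0],[0,0,0],[0,0,0],[0,0,0],[0,0,0],[0,0,0]], jaw=[0,0,80,150,255,255,255,255,255], grip_force=40)

```text
clock: 55.3
tcp_pos: [0.4534, -0.4312, 0.2032]
orientation: [2.221, 2.22, 0.0]
contact_force: [-0.6, 0.4, 0.2]
grip_width: 0.0266
```

```bash
python3 -c "
from h import *
st()"
```

```text
t 55.3 tcp [ 0.4534 -0.4312  0.2032] R [[0.001, 1.0, 0.001], [1.0, -0.001, -0.001], [-0.001, 0.001, -1.0]] F [-0.6  0.4  0.2] w 0.0266
```

apply_moves(dp=[[0,0,-0.1],[0,0,-0.25],[0,0,-0.35],[0,0,-0.38],[0,0,-0.38],[0,0,-0.38],[0,0,-0.2],[0,0,0],[0,0,0]], twist=[[0,0,0],[0,0,0],[0,0,0],[0,0,0],[0,0,0],[0,0,0],[0,0,0],[0,0,0],[0,0,0]], jaw=[255,255,255,255,255,255,255,255,255])

```text
clock: 56.2
tcp_pos: [0.4513, -0.4299, 0.4606]
orientation: [-2.221, -2.219, 0.001]
contact_force: [0.2, -0.3, -2.6]
grip_width: 0.0264
```

```bash
cat > rim.py <<'E'
from h import *
def rim(name,win):
    f=grab(name); w=cloud(f)
    m=(np.abs(w[...,2]-0.1)<0.012)&(np.hypot(w[...,0]-.4545,w[...,1]+.0655)<0.085)
    Q=w[m][:,:2]; 
    for _ in range(5): # circle LSQ
        A=np.c_[2*Q,np.ones(len(Q))]; s=np.linalg.lstsq(A,(Q**2).sum(1),rcond=None)[0]; R=np.sqrt(s[2]+s[0]**2+s[1]**2)
        e=np.abs(np.hypot(*(Q-s[:2]).T)-R); Q=Q[e<max(.006,np.percentile(e,85))]
    print(name,'circle',np.round(s[:2],4),'R',round(R,4),'n',len(Q), 'z',np.median(w[m][:,2]).round(4),'bbox mid',((w[m].min(0)+w[m].max(0))/2).round(4))
    P=np.argwhere(m).astype(np.float32)[:,::-1]; el=cv2.fitEllipse(cv2.convexHull(P)); print(' ellipse ctr',el, 'on rim plane',onplane(f,*el[0],.1).round(4))
E
python3 -c "
from rim import *
st()
for n in ('top','side','wrist'):
    try: rim(n,None)
    except Exception as e: print(n,e)
grab('wrist','w31')
"
```

```text
t 56.2 tcp [ 0.4513 -0.4299  0.4606] R [[0.001, 1.0, -0.002], [1.0, -0.001, 0.001], [0.001, -0.002, -1.0]] F [ 0.2 -0.3 -2.6] w 0.0264
top circle [ 0.4563 -0.0639] R 0.0531 n 171 z 0.0999 bbox mid [ 0.4558 -0.063   0.1002]
 ellipse ctr ((309.68414306640625, 233.8312225341797), (31.88080596923828, 32.115516662597656), 21.411283493041992) on rim plane [ 0.4552 -0.0639  0.1   ]
side circle [ 0.4531 -0.0647] R 0.0532 n 347 z 0.0963 bbox mid [ 0.4522 -0.0653  0.0968]
 ellipse ctr ((356.7892761230469, 219.07252502441406), (26.705881118774414, 38.462066650390625), 93.80480194091797) on rim plane [ 0.449  -0.0566  0.1   ]
wrist circle [ 0.4561 -0.0682] R 0.0529 n 1814 z 0.0973 bbox mid [ 0.456  -0.0746  0.0953]
 ellipse ctr ((619.223876953125, 178.10418701171875), (84.70114135742188, 112.91840362548828), 61.30224609375) on rim plane [ 0.4523 -0.073   0.1   ]
```

View pics/w31.png

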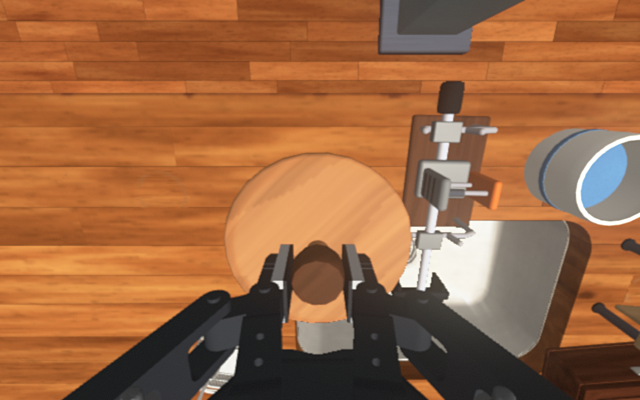

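apply_moves(dp=[[0.2,0,0],[0.35,0,0],[0.38,0.005,0],[0.38,0.005,0],[0.38,0.005,0],[0.38,0.005,0],[0.38,0.005,0],[0.3,0.005,0],[0.15,0,0],[0,0,0],[0,0,0]], twist=[[0,0,0],[0,0,0],[0,0,0],[0,0,0],[0,0,0],[0,0,0],[0,0,0],[0,0,0],[0,0,0],[0,0,0],[0,0,0]], jaw=[255,255,255,255,255,255,255,255,255,255,255])

```text
clock: 57.5
tcp_pos: [0.4519, -0.0692, 0.4443]
orientation: [-2.201, -2.198, 0.024]
contact_force: [0.4, -0.6, -1.2]
grip_width: 0.027
```

```bash
python3 -c "
from rim import *
plan([0.4553,-0.0645,0.36],90,False)
rim('top',None);rim('side',None)
"
```

```text
t 57.5 tcp [ 0.4519 -0.0692  0.4443] R [[0.002, 0.999, -0.032], [1.0, -0.001, 0.011], [0.011, -0.032, -0.999]] F [ 0.4 -0.6 -1.2] w 0.027
yaw 89.91 tilt z [-0.0323  0.0107 -0.9994] shift now-axes units [0.032 0.051 0.701] |mm| 84.5
twist units [-0.0154 -0.0051 -0.0007] shift in final axes [0.039 0.028 0.702]
j [ 0.22  0.09 -0.22  1.98  0.01  1.1   1.57]Traceback (most recent call last):
  File "<string>", line 4, in <module>
    rim('top',None);rim('side',None)
    ~~~^^^^^^^^^^^^
  File "rim.py", line 8, in rim
    e=np.abs(np.hypot(*(Q-s[:2]).T)-R); Q=Q[e<max(.006,np.percentile(e,85))]
                                                       ~~~~~~~~~~~~~^^^^^^
    return _quantile_unchecked(
        a, q, axis, out, overwrite_input, method, keepdims, weights)
    return _ureduce(a,
                    func=_quantile_ureduce_func,
    ...<5 lines>...
                    overwrite_input=overwrite_input,
                    method=method)
    r = func(a, **kwargs)
    result = _quantile(arr,
                       quantiles=q,
    ...<2 lines>...
                       out=out,
                       weights=wgt)
    slices_having_nans = np.isnan(arr[-1, ...])
                                  ~~~^^^^^^^^^
IndexError: index -1 is out of bounds for axis 0 with size 0
```

The arm hides the jar from the top camera, as expected. I descend in stages.

apply_moves(dp=[[0.039,0.028,0.1],[0,0,0.3],[0,0,0.3],[0,0,0],[0,0,0]], twist=[[-0.0154,-0.005,0],[0,0,0],[0,0,0],[0,0,0],[0,0,0]], jaw=[255,255,255,255,255])

```text
clock: 58.05
tcp_pos: [0.4557, -0.0715, 0.358]
orientation: [2.235, 2.205, -0.0]
contact_force: [-0.3, -0.3, -0.6]
grip_width: 0.0265
```

```bash
python3 -c "
from rim import *
plan([0.4553,-0.0645,0.315],90,False)
rim('side',None)
"
```

```text
t 58.05 tcp [ 0.4557 -0.0715  0.358 ] R [[0.014, 1.0, 0.001], [1.0, -0.014, -0.002], [-0.002, 0.001, -1.0]] F [-0.3 -0.3 -0.6] w 0.0265
yaw 89.22 tilt z [ 0.0013 -0.0017 -1.    ] shift now-axes units [ 0.059 -0.005  0.359] |mm| 43.6
twist units [ 0.0006  0.0008 -0.0065] shift in final axes [ 0.059 -0.004  0.359]
j [ 0.21  0.19 -0.22  2.09  0.06  0.87  1.52]
side circle [ 0.453  -0.0644] R 0.0529 n 290 z 0.096 bbox mid [ 0.4536 -0.0631  0.0965]
 ellipse ctr ((356.8953857421875, 219.0925750732422), (26.85093879699707, 38.469974517822266), 94.8304443359375) on rim plane [ 0.4487 -0.0567  0.1   ]
```

apply_moves(dp=[[0.055,-0.006,0.1],[0,0,0.15],[0,0,0.1],[0,0,0],[0,0,0]], twist=[[0,0,-0.0065],[0.004,0,0],[0.003,0,0],[0,0,0],[0,0,0]], jaw=[255,255,255,255,255])

```text
clock: 58.6
tcp_pos: [0.4573, -0.0647, 0.3186]
orientation: [-2.22, -2.221, 0.008]
contact_force: [-0.1, -0.3, -1.2]
grip_width: 0.0266
```

```bash
python3 -c "
from rim import *
plan([0.4548,-0.0645,0.295],90,False)
f=grab('side','s32'); c=f['c'][150:270,280:420]; cv2.imwrite('pics/s32c.png',cv2.resize(c[:,:,::-1],None,fx=5,fy=5,interpolation=cv2.INTER_CUBIC))
"
```

```text
t 58.6 tcp [ 0.4573 -0.0647  0.3186] R [[-0.001, 1.0, -0.005], [1.0, 0.001, -0.002], [-0.002, -0.005, -1.0]] F [-0.1 -0.3 -1.2] w 0.0266
yaw 90.03 tilt z [-0.0046 -0.0025 -1.    ] shift now-axes units [ 0.002 -0.02   0.196] |mm| 23.7
twist units [-0.0022  0.0012  0.0002] shift in final axes [ 0.001 -0.02   0.196]
j [ 0.2   0.25 -0.22  2.12  0.08  0.78  1.5 ]
```

View pics/s32c.png

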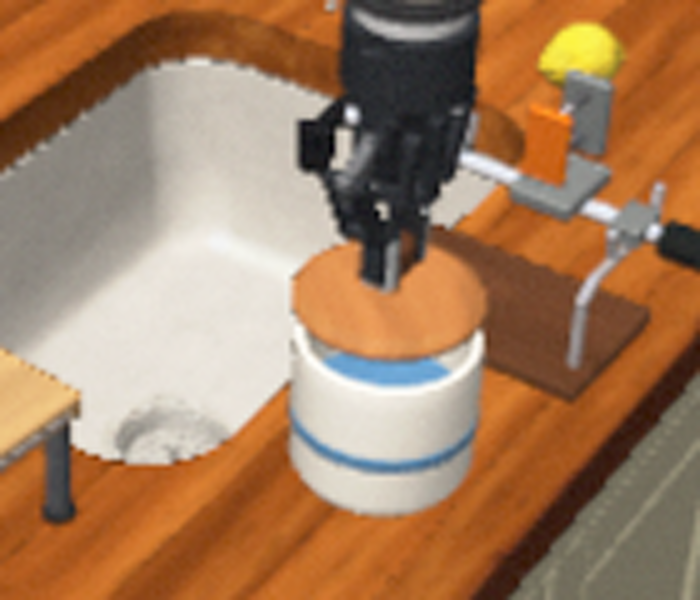

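```bash
python3 -c "
from rim import *
f=grab('side'); w=cloud(f); h=cv2.cvtColor(f['c'],cv2.COLOR_RGB2HSV)
m=(np.abs(w[...,2]-.132)<.012)&(h[:,:,1]>90)&(h[:,:,2]>110)&(np.hypot(w[...,0]-.457,w[...,1]+.065)<.08)
m=blob(m,(320,185,390,235))[2]
Q=w[m]; print(len(Q),np.median(Q,0).round(4),'bbox mid',((Q.min(0)+Q.max(0))/2).round(4),Q.min(0).round(3),Q.max(0).round(3))
P=np.argwhere(m).astype(np.float32)[:,::-1]; el=cv2.fitEllipse(cv2.convexHull(P)); print(el,onplane(f,*el[0],np.median(Q[:,2])))
h=cv2.convexHull(Q[:,:2].astype(np.float32))[:,0]; A=np.c_[2*h,np.ones(len(h))]; s=np.linalg.lstsq(A,(h**2).sum(1),rcond=None)[0]; print('circ',s[:2],np.sqrt(s[2]+s[0]**2+s[1]**2))
"
```

```text
636 [ 0.4441 -0.052   0.1337] bbox mid [ 0.4536 -0.0632  0.1318] [ 0.397 -0.119  0.125] [ 0.511 -0.008  0.139]
((357.2768249511719, 209.3663787841797), (24.21364974975586, 38.84633255004883), 93.7606201171875) [ 0.45081287 -0.05828394  0.13369616]
circ [ 0.45336184 -0.06347448] 0.05640301480911377
```

In the same camera the lid circle is at (.4534,-.0635) and the jar circle at (.453,-.0645). They are aligned to 1 mm, so I lower straight.

apply_moves(dp=[[0,-0.004,0.07],[0,0,0.07],[0,0,0.03],[0,0,0],[0,0,0]], twist=[[-0.001,0.001,0],[0.002,0,0],[0,0,0],[0,0,0],[0,0,0]], jaw=[255,255,255,255,255])

```text
clock: 59.2
tcp_pos: [0.457, -0.0648, 0.2975]
orientation: [-2.219, -2.22, 0.006]
contact_force: [0.3, -0.6, -1.4]
grip_width: 0.0264
```

```bash
python3 -c "
from rim import *
plan([0.4570,-0.0647,0.2952],90,False)
"
```

```text
t 59.2 tcp [ 0.457  -0.0648  0.2975] R [[-0.0, 1.0, -0.005], [1.0, 0.0, -0.0], [-0.0, -0.005, -1.0]] F [ 0.3 -0.6 -1.4] w 0.0264
yaw 90.01 tilt z [-4.5e-03 -5.0e-04 -1.0e+00] shift now-axes units [0.001 0.    0.019] |mm| 2.3
twist units [-0.0022  0.0002  0.0001] shift in final axes [0.001 0.    0.019]
j [ 0.19  0.29 -0.21  2.14  0.09  0.73  1.49]
```

apply_moves(dp=[[0,0,0.015],[0,0,0.01],[0,0,0],[0,0,0]], twist=[[-0.002,0,0],[0,0,0],[0,0,0],[0,0,0]], jaw=[255,255,255,255])

```text
clock: 59.6
tcp_pos: [0.4574, -0.0648, 0.2956]
orientation: [2.22, 2.22, 0.001]
contact_force: [0.3, 0.6, -1.4]
grip_width: 0.0269
```

```bash
python3 -c "
from rim import *
plan([0.4570,-0.0647,0.2952],90,False)
f=grab('side','s33'); c=f['c'][150:270,280:420]; cv2.imwrite('pics/s33c.png',cv2.resize(c[:,:,::-1],None,fx=5,fy=5,interpolation=cv2.INTER_CUBIC))
"
```

```text
t 59.6 tcp [ 0.4574 -0.0648  0.2956] R [[0.0, 1.0, 0.001], [1.0, -0.0, -0.001], [-0.001, 0.001, -1.0]] F [ 0.3  0.6 -1.4] w 0.0269
yaw 90.0 tilt z [ 1.4e-03 -8.0e-04 -1.0e+00] shift now-axes units [ 0.001 -0.003  0.003] |mm| 0.5
twist units [ 0.0007  0.0004 -0.    ] shift in final axes [ 0.001 -0.003  0.003]
j [ 0.19  0.29 -0.21  2.14  0.09  0.72  1.49]
```

View pics/s33c.png

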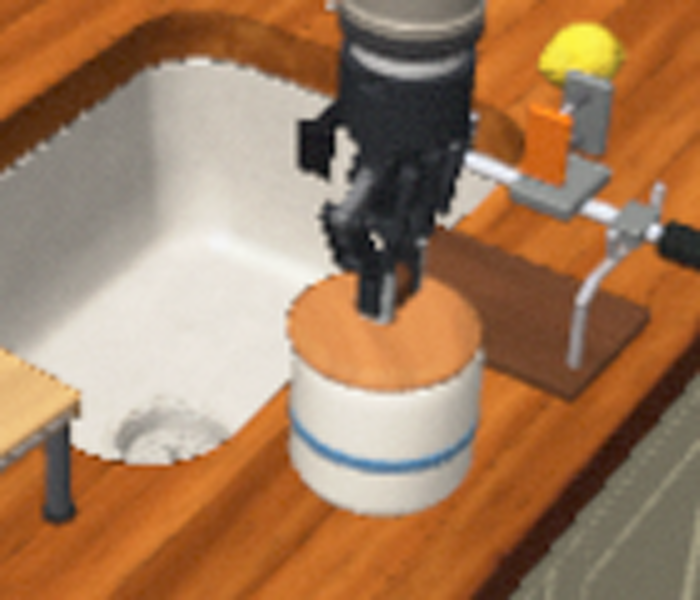

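apply_moves(dp=[[0,0,0.01],[0,0,0],[0,0,0],[0,0,0],[0,0,0],[0,0,0],[0,0,0],[0,0,-0.15],[0,0,-0.3],[0,0,-0.38],[0,0,-0.3],[0,0,0],[0,0,0]], twist=[[0,0,0],[0,0,0],[0,0,0],[0,0,0],[0,0,0],[0,0,0],[0,0,0],[0,0,0],[0,0,0],[0,0,0],[0,0,0],[0,0,0],[0,0,0]], jaw=[255,220,180,100,0,0,0,0,0,0,0,0,0])

```text
clock: 60.95
tcp_pos: [0.4571, -0.0646, 0.435]
orientation: [2.221, 2.221, -0.001]
contact_force: [0.5, -0.7, -0.3]
grip_width: 0.0854
```

```bash
cat > chk.py <<'E'
from h import *
st()
f=grab('wrist','w40'); w=cloud(f)
m=(np.abs(w[...,2]-.11)<.008)&(np.hypot(w[...,0]-.455,w[...,1]+.065)<.08); Q=w[m]
h=cv2.convexHull(Q[:,:2].astype(np.float32))[:,0]; A=np.c_[2*h,np.ones(len(h))]; s=np.linalg.lstsq(A,(h**2).sum(1),rcond=None)[0]
pl=np.linalg.lstsq(np.c_[Q[:,:2],np.ones(len(Q))],Q[:,2],rcond=None)[0]
print('lid',s[:2],np.sqrt(s[2]+s[0]**2+s[1]**2),'z',np.median(Q[:,2]),'tilt',pl[:2])
f=grab('side','s40'); c=f['c'][150:270,280:440]; cv2.imwrite('pics/s40c.png',cv2.resize(c[:,:,::-1],None,fx=5,fy=5,interpolation=cv2.INTER_CUBIC))
E
python3 chk.py
```

```text
t 60.95 tcp [ 0.4571 -0.0646  0.435 ] R [[-0.0, 1.0, -0.0], [1.0, 0.0, -0.0], [-0.0, -0.0, -1.0]] F [ 0.5 -0.7 -0.3] w 0.0854
lid [ 0.45999102 -0.06521694] 0.05745039248173987 z 0.11053880280557246 tilt [ 0.00459495 -0.00034194]
```

View pics/s40c.png

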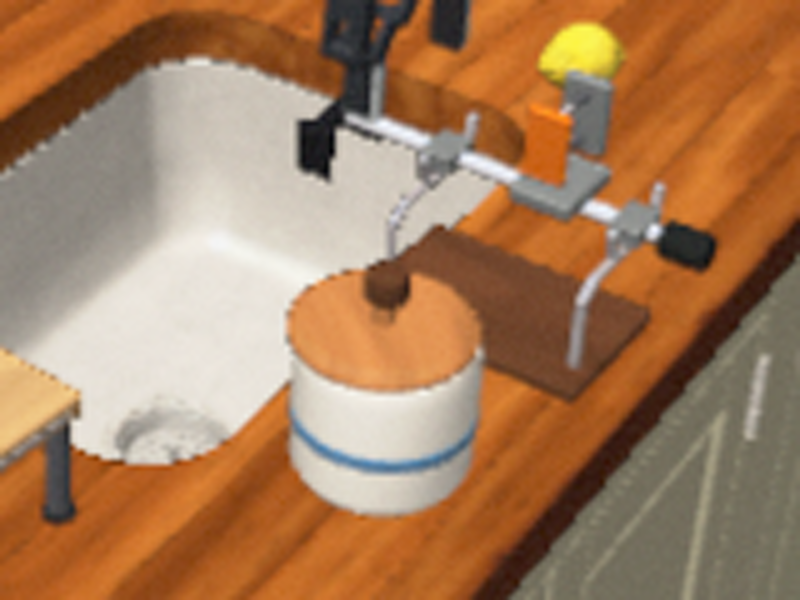

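View pics/w40.png

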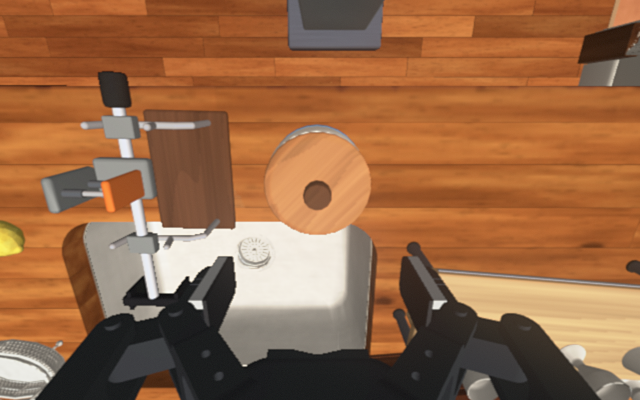

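```bash
python3 -c "
from h import *
st(); print(r.hand_in())"
```

```text
t 61.05 tcp [ 0.4572 -0.0646  0.4343] R [[-0.0, 1.0, -0.001], [1.0, 0.0, -0.0], [-0.0, -0.001, -1.0]] F [-0.1 -1.4 -0.3] w 0.0851
the job is handed in; nothing more can be done
None
```

The job is done and handed in at 61 s; `r.hand_in()` reports no verdict.

I set the lid on the worktop and fetched both corks under the shelf with the reacher, dropping each into the jar. I then hung the reacher back on both hooks and put the lid back on the jar. The jar was knocked about 34 mm aside after the first drop. I measured it again and used its new place for the second cork and the lid.

**Last checks:**
- **Lid:** its top face is at z = 0.1105 and tilted under 0.005 rad. The centre measured 1 to 5 mm from the jar's, depending on the camera, so they did not agree exactly, but the plug can only shift about 7 mm.
- **Reacher:** it hangs level in both hooks, jaws toward the sink, within about 4 mm of its original line, with the trigger released.
- **Robot:** the gripper is open and clear of everything.

**Not confirmed by sight:**
- **Corks in the jar:** a blue surface inside the jar, about 50 mm up, hid them. I take them to be in because both were held over the mouth and released. Afterwards the jaws were empty and no cork showed on the worktop or in the sink.
- **Cork count:** I saw only two corks. An early low view reached back to the panel. The final look under the shelf was higher and covered only the front part.

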